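# Build up a porthole unit in its assembly nest

## Robot

A 7-joint arm with a two-finger parallel gripper is mounted at the origin on the work surface. World frame = base frame: x ahead of the robot, y to its left, z up, the work surface at z = 0. Lengths are in m, angles in rad, forces in N, time in s.
With the tool pointing down it reaches from about 0.425 to 0.875 m from the base axis. Payload 4.7 kg.
Tool frame: the origin (TCP) lies on the mounting face of the last link; the fingertips stand 182 mm ahead of it and the grasp point (between the pads) lies 164 mm ahead of it; x points along the fingers, y is the direction in which the jaws open and shut, and the axes are right-handed (so a half turn about x gives the same grasp; the last joint's range is limited). The gripper opens to 87 mm and grips with 3 to 60 N. Pads are 19 mm wide; open, the fingers measure 117 mm over their backs; the gripper's body (75 mm by 190 mm) begins 51 mm behind the grasp point.
Start: joints at [1.146, 0.321, -0.07, 1.45, 0.023, 1.371, -0.057], TCP at [0.276, -0.588, 0.405] pointing down, gripper open.
Joint ranges: [-2.86, 2.86], [-0.3, 2.09], [-1.38, 1.24], [0.06, 2.45], [-1.56, 4.7], [0.09, 2.05], [-2.69, 2.69]. Speed limits (rad/s): [2.57, 2.57, 3.14, 3.14, 3.14, 3.14, 3.14].

## Interface

Orientations are given as a rotation vector (axis times angle).
In Python, from bench import monitor, get_image, ctrl gives the robot as it stands.
- The arm moves only by the shell command python3 -m creep 'ROWS' [FORCE]. ROWS is JSON, a list of rows, each a list of 7 numbers: the shift along the tool's x, y, z in mm, then the turn, a rotation vector about the tool's x, y, z in rad, then the finger opening in mm, from 0 to 87. A call has 1 to 5 rows; each row shifts and turns the commanded pose from where the row before left it, along the tool's axes as they then stand; what a row does not reach is not made up. A row lasts 1/10 s, in which the tool goes at most 50 mm and 8.59 degrees, less where a joint would pass 70% of its speed; a pose out of reach is approached as far as the arm can. A call is refused whole if a number of a shift passes 50 or a number of a turn 0.15, either way. A call with a gripper value outside its range is refused whole. The fingers move at their own pace and stop on an object; FORCE is the grip in N (left out, the last holds). Time passes only in rows, so rows that do not move let the fingers close. It gives the time, the measured TCP pose, the force and the opening at its end, in the units of the state.
- monitor.get_state(): the state, without advancing time (a new reading comes with each control period).
- get_image(name): name is "scene" or "top" or "wrist"; returns a dict with "img" (400x640x3 uint8, red, green, blue), "mtx" (3x3 intrinsics, pixels), "D" ([k1, k2, p1, p2, k3] as OpenCV has them; the pictures are not rectified), "view" (4x4, takes a point from world to camera coordinates). Camera axes: x right, y up, looking along -z (the intrinsics and any distortion apply to the point x, -y, -z); pixel columns grow to the right and rows downward; lengths in m; the calibration is good to about 2 mm. A picture is of the moment at which its call begins. There is no depth.
- ctrl.close_job(): hands the job in, once; it reports no verdict.
The state is a dict: "time": time; "joint_positions": joint angles; "qd": joint speeds; "joint_torque": joint torques, N m; "position": TCP position; "tool_rot": TCP orientation; "ft_force": force on the tool from outside, world axes, zero at the start; "torque": the same for the moment, N m; "grip_width": opening from 0.0 (shut) to 1.0 (fully open).
Only numpy, scipy, OpenCV 4.12 (cv2) and the standard library are available. Lean on these libraries where they do the work, as an engineer would, in place of code of your own. Each camera call takes 0.05 s, during which the arm holds its last target.

## Task

Build up the porthole unit in the assembly nest, one part at a time: first the octagonal housing with its spout lying in the saddle, then the octagonal spacer ring on the housing, then the round lens disc (domed side up) on the spacer, each lowered gently between the four posts until it sits fully down, flat and square, and then let go. The half shell has just been primed, so do not touch it, and leave the roll of tape, the glue bottle, the tin and the brush where they are.

Things in the scene. Friction and masses are not known exactly. Their poses are not given: they have to be found in the camera images.
- nest: assembly nest fixed to the bench: aluminium plate 12 mm thick, x -65 to 85, y -65 to 65 mm, four steel posts round a pocket. Origin on the pocket's axis at bench height, z up, +x (saddle side) roughly away from the robot. It stands left or right of the robot, opposite the mat. Each post has a low foot (22 mm wide, 20 mm above the bench) out to 58 mm from the axis
- seat (a point): centre of the pocket's seat, on the nest's axis, 15 mm above the bench, axes as the nest. The housing's underside rests here; the spacer's underside then lies 30 mm and the lens disc's 42 mm above it
- mouth (a point): centre of the pocket's mouth, on its axis, level with the post tops, 71 mm above the bench. Posts on the diagonals of x and y, 16 mm wide, 14 mm thick, slippery; flat inner faces 29.5 mm from the axis (59 mm apart), plumb up to 61 mm above the bench, flared out 4 mm above. Between posts the pocket is open (33 mm wide at 28 mm out): fingers gripping along the nest's y pass through its -y and +y sides
- saddle (a point): centre of the saddle, 41 mm from the axis on the nest's +x side, 28 mm above the bench: the spout's centre line passes here when the housing is home. Two dark cheeks 24 mm apart, 12 mm long, tops 30 mm above the bench
- housing: loose grey octagonal cup, 56 mm across flats, 30 mm tall, open at the top (walls 8 mm), about 85 g. Origin at the centre of its underside, z up; flats face x, y and the 45 degree directions. A round spout (15 mm, end collar 19 mm) sticks out along +x. It goes in with its axes along the nest's, spout to +x; best gripped on its -y and +y flats
- spout_tip (a point): centre of the end of the housing's spout, 48 mm from the housing's axis on its +x side, 13 mm above its underside
- spacer: loose grey octagonal ring, 56 mm across flats, 36 mm opening, 12 mm thick, about 30 g. Origin at the centre of its underside, z up; flats face x, y and the 45 degree directions, and it fits the nest in any of these eight ways
- lens: loose grey round solid disc, 56 mm in diameter, rim 10 mm thick, with a low dome on top (15 mm in all), about 35 g. Origin at the centre of its flat underside, z up. May lie at any yaw
- mat: thin black rubber mat fixed to the bench, 220 x 220 mm, 3 mm thick, on which the three parts and the tape lie in a 2 by 2 arrangement about 110 mm apart, in any order. Origin under its centre, at bench height
- shell: grey primed dome (half a prop helmet) fixed to the bench between nest and mat, 233 mm in diameter at its foot, 152 mm high. Origin at the centre of its underside, at bench height. Wet primer: not to be touched
- tape: bystander: roll of cream masking tape lying flat on the mat, 70 mm in diameter, 19 mm high. Origin at the centre of its underside
- glue: bystander: white glue bottle with a black nozzle, 40 mm in diameter, 126 mm tall, just beyond the mat. Origin at the centre of its underside
- tin: bystander: round metal tin with a paper label, 63 mm in diameter, 63 mm tall, on the robot's side of the nest. Origin at the centre of its underside
- brush: bystander: small brush, 160 mm long, lying on the bench between the shell and the robot. Origin under its middle, bristles to +x
Things that resemble listed ones, but are neither listed nor needed, are in the scene too. What is shaped like the lens but red is not meant. What is shaped like the housing but purple is not meant.

How it is judged:
By the outcome, as a careful person would: the job done as asked, in the order asked, and still so for the second after the job is handed in, with the robot touching nothing.
It also fails if it takes over 72 s, if anything falls off the work surface, if the arm or the gripper's body presses on something with over 40 N, if the wrist force passes 120 N, or if a joint passes its speed limit or range.

## Working session

There is one attempt and no reset: what is moved stays moved. The work goes in short steps, Python scripts to look and compute and a shell command to move; the robot and the scene stay as the last step left them, time stands still between calls to the robot, and variables do not carry over. Pictures are saved under pics/ and viewed, and the job is handed in when it is done.

```bash
ls; mkdir -p pics
python3 - <<'E'
from bench import monitor,get_image
import cv2,pickle
s=monitor.get_state();print(s)
for n in ["scene","top","wrist"]:
    d=get_image(n);cv2.imwrite(f"pics/{n}0.png",d["img"][:,:,::-1]);pickle.dump(d,open(f"pics/{n}0.pkl","wb"))
    print(n,d["mtx"].tolist(),d["D"],d["view"].tolist())
E
```

```text
pics
{'time': 0.0, 'joint_positions': array([ 1.14609965,  0.32181154, -0.07008074,  1.4516977 ,  0.02262859,
        1.37082682, -0.05688784]), 'qd': array([-6.69313146e-05, -9.17687257e-04, -2.25862486e-03,  1.23808638e-03,
        1.27523630e-03,  3.70761015e-04, -6.96953612e-04]), 'joint_torque': array([-8.51415225e-04, -4.91293252e+01, -4.04530624e-01, -3.12525594e+01,
       -6.39201910e-02,  4.37994674e-02,  1.76368476e-04]), 'position': array([ 0.27602312, -0.58823928,  0.40365722]), 'tool_rot': array([ 1.97863062,  0.44328528, -1.97975108]), 'ft_force': array([-0.46597547, -0.5775508 , -0.52069119]), 'torque': array([ 0.05773638, -0.00876464,  0.01072727]), 'grip_width': 0.99701413033255}
scene [[451.7751691872763, 0.0, 321.67330824492655], [0.0, 451.7751691872763, 197.3142380394553], [0.0, 0.0, 1.0]] [-0.07151684  0.          0.          0.          0.        ] [[0.7826941562323805, 0.6222755090445778, -0.012769050199367676, -0.4599662873750891], [-0.396915566192247, 0.514830411802154, 0.7598734634121082, 0.11997496234989675], [0.47942454162669873, -0.5896802844990973, 0.64
[... 271 characters left out ...]
25314578, 0.0032629619099634835, 0.05972043075717142], [0.997204717685909, 0.01068093477133356, 0.07395044731018695, -0.5296903164270469], [-0.07398085307981875, 0.002479708729846974, 0.9972565790317944, -1.061453330493859], [0.0, 0.0, 0.0, 1.0]]
wrist [[298.9588877148926, 0.0, 316.4909529315079], [0.0, 298.9588877148926, 203.7783425418722], [0.0, 0.0, 1.0]] [0.00693248 0.         0.         0.         0.        ] [[0.42483470793648936, -0.9052662192071156, -0.002922891543483967, -0.6484160175433662], [0.8778456693652404, 0.4127508694169626, -0.24294793798720954, 0.030708193723572863], [0.22113898731163015, 0.10064686859509667, 0.9700349252128968, -0.39003358336274535], [0.0, 0.0, 0.0, 1.0]]
```

View pics/top0.png

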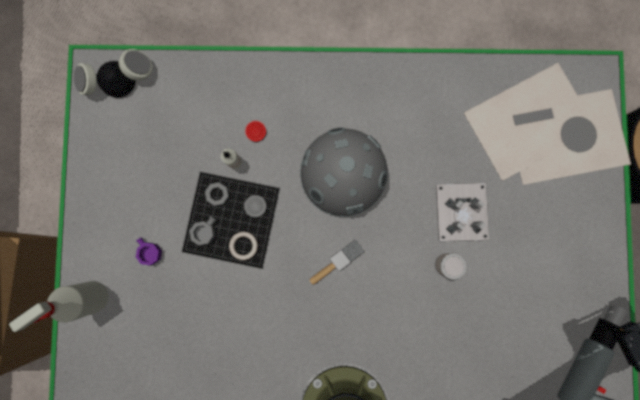

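View pics/scene0.png

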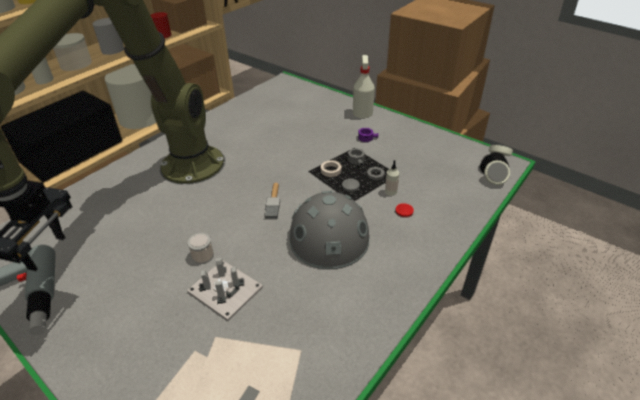

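View pics/wrist0.png

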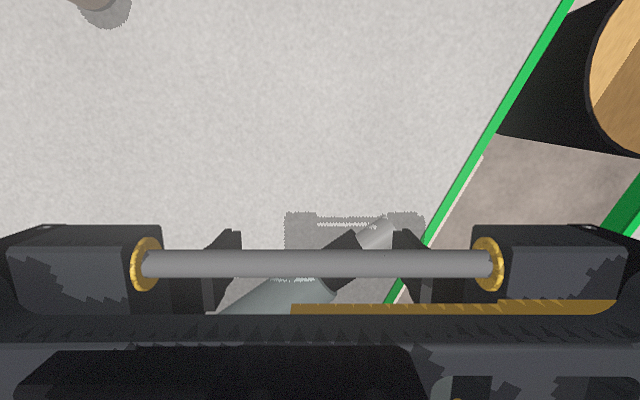

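The top view shows the mat at about (232,219), with the spacer at (216,194), the lens at (255,205), the housing at (201,232) with its spout to the upper right, and the tape at (243,246). The nest is at (463,213), the tin at (453,266) and the shell at (345,172). The purple housing and the red disc are decoys.

```bash
cat > h.py <<'E'
import numpy as np,cv2,pickle
from scipy.spatial.transform import Rotation as R
from bench import monitor,get_image
def grab(n,tag):
    d=get_image(n);cv2.imwrite(f"pics/{tag}.png",d["img"][:,:,::-1]);pickle.dump(d,open(f"pics/{tag}.pkl","wb"));return d
def load(tag): return pickle.load(open(f"pics/{tag}.pkl","rb"))
def pix2w(d,uv,z):
    uv=np.array(uv,float).reshape(-1,1,2)
    n=cv2.undistortPoints(uv,np.array(d["mtx"]),np.array(d["D"])).reshape(-1,2)
    V=np.array(d["view"]);Rm=V[:3,:3];t=V[:3,3];c=-Rm.T@t
    r=np.c_[n[:,0],-n[:,1],-np.ones(len(n))]@Rm
    k=(z-c[2])/r[:,2];return c+k[:,None]*r
def w2pix(d,P):
    P=np.array(P,float).reshape(-1,3);V=np.array(d["view"]);c=P@V[:3,:3].T+V[:3,3]
    c=c*[1,-1,-1]
    return cv2.projectPoints(c,np.zeros(3),np.zeros(3),np.array(d["mtx"]),np.array(d["D"]))[0].reshape(-1,2)
def tool():
    s=monitor.get_state();M=R.from_rotvec(s["tool_rot"]).as_matrix()
    return s,M,np.array(s["position"])
def zoom(tag,out,u0,v0,u1,v1,k):
    im=cv2.imread(f"pics/{tag}.png")[v0:v1,u0:u1];cv2.imwrite(f"pics/{out}.png",cv2.resize(im,None,fx=k,fy=k,interpolation=cv2.INTER_CUBIC))
E
python3 - <<'E'
from h import *
np.set_printoptions(precision=4,suppress=True)
d=load("top0")
for n,uv,z in [("nest",(463,213),.012),("mat",(232,219),.003),("spacer",(216,194),.015),("lens",(255,205),.013),("hous",(201,232),.033),("tip",(212,221),.016),("tape",(243,246),.022),("shell",(345,172),.0),("tin",(453,266),.063)]:
    print(n,pix2w(d,uv,z)[0])
c=pix2w(d,[(200,173),(280,187),(263,268),(182,252)],.003);print(c,c.mean(0))
c=pix2w(d,[(438,185),(485,184),(488,240),(440,241)],.012);print(c,c.mean(0))
s,M,p=tool();print(M,p)
zoom("top0","z1",180,140,290,280,5);zoom("top0","z2",420,170,510,290,5)
d=load("wrist0");print("wrist cam c in tool",M.T@(-d["view"][:3,:3].T@d["view"][:3,3]-p),M.T@d["view"][:3,:3].T)
E
```

```text
nest [ 0.5091 -0.3112  0.012 ]
mat [0.4872 0.2986 0.003 ]
spacer [0.5521 0.3399 0.015 ]
lens [0.5243 0.237  0.013 ]
hous [0.4519 0.3711 0.033 ]
tip [0.4809 0.348  0.016 ]
tape [0.4169 0.2643 0.022 ]
shell [ 0.6165 -0.0002  0.    ]
tin [ 0.374  -0.2665  0.063 ]
[[0.6091 0.3873 0.003 ]
 [0.5738 0.173  0.003 ]
 [0.3593 0.2138 0.003 ]
 [0.3989 0.428  0.003 ]] [0.4853 0.3005 0.003 ]
[[ 0.5826 -0.246   0.012 ]
 [ 0.5867 -0.3708  0.012 ]
 [ 0.4388 -0.3759  0.012 ]
 [ 0.4349 -0.2497  0.012 ]] [ 0.5108 -0.3106  0.012 ]
[[-0.0007  0.4249 -0.9052]
 [ 0.0012 -0.9052 -0.4249]
 [-1.     -0.0014  0.0001]] [ 0.2761 -0.5883  0.404 ]
wrist cam c in tool [ 0.02   -0.0003 -0.065 ] [[ 0.0015  0.2428 -0.9701]
 [ 1.     -0.0003  0.0015]
 [ 0.     -0.9701 -0.2428]]
```

View pics/z1.png

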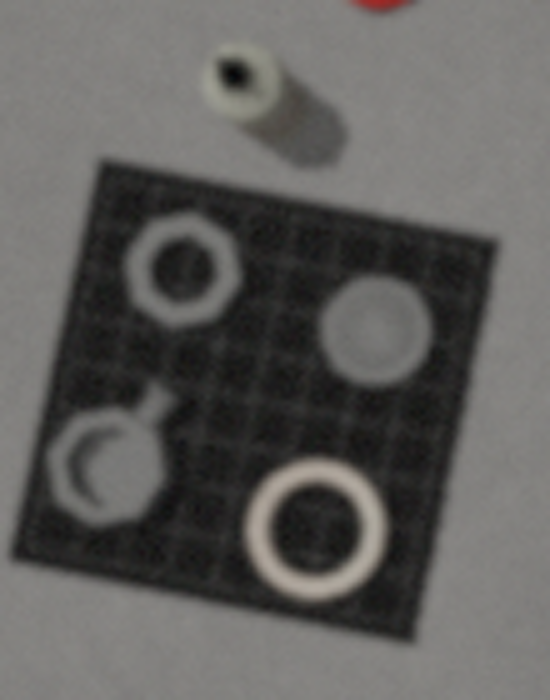

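View pics/z2.png

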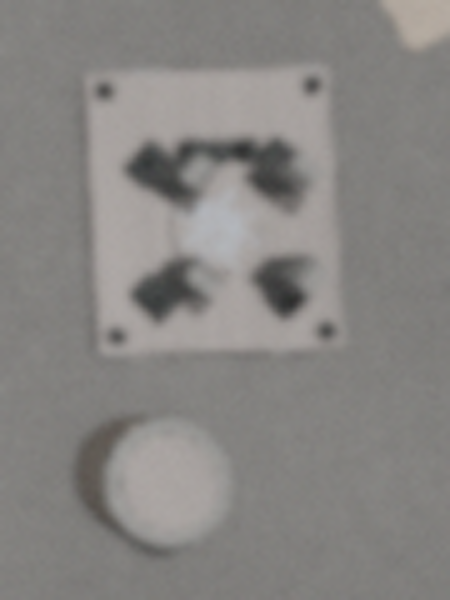

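```bash
cat >> h.py <<'E'
np.set_printoptions(precision=4,suppress=True)
def plan(way,grip=87,maxs=48,maxa=.145):
    """way: list of (x,y,z,theta_deg) TCP targets; prints tool-axis rows from the measured pose"""
    s,M,p=tool();first=True
    for (x,y,z,th) in way:
        t=np.radians(th);T=np.array([[0,np.cos(t),np.sin(t)],[0,np.sin(t),-np.cos(t)],[-1,0,0]])
        tgt=np.array([x,y,z]);rv=R.from_matrix(M.T@T).as_rotvec()
        n=max(1,int(np.ceil(max(np.linalg.norm(tgt-p)*1e3/maxs,np.linalg.norm(rv)/maxa))))
        dR=R.from_rotvec(rv/n).as_matrix();dp=(tgt-p)/n;rows=[]
        for i in range(n):
            sh=M.T@dp*1e3;rows.append([round(float(v),1) for v in sh]+[round(float(v),3) for v in rv/n]+[grip]);M=M@dR;p=p+dp
        print("->",(x,y,z,th));
        for r in rows: print("  ",r)
def where():
    s,M,p=tool();print("t",round(s["time"],2),"p",p,"th",round(np.degrees(np.arctan2(M[1,1],M[0,1])),2),"tilt",M[:2,0],"F",s["ft_force"],"g",round(s["grip_width"]*87,2))
E
python3 -c "
from h import *
plan([(.51,-.385,.30,0)])"
```

```text
-> (0.51, -0.385, 0.3, 0)
   [13.0, -10.6, -37.3, -0.141, -0.0, 0.0, 87]
   [13.0, -5.2, -38.4, -0.141, -0.0, 0.0, 87]
   [13.0, 0.3, -38.7, -0.141, -0.0, 0.0, 87]
   [13.0, 5.7, -38.3, -0.141, -0.0, 0.0, 87]
   [13.0, 11.1, -37.1, -0.141, -0.0, 0.0, 87]
   [13.0, 16.2, -35.2, -0.141, -0.0, 0.0, 87]
   [13.0, 21.0, -32.6, -0.141, -0.0, 0.0, 87]
   [13.0, 25.4, -29.3, -0.141, -0.0, 0.0, 87]
```

```bash
python3 -m creep '[[13,-10,-37,-0.14,0,0,87],[13,-5,-38,-0.14,0,0,87],[13,0,-39,-0.14,0,0,87],[13,6,-38,-0.14,0,0,87],[13,11,-37,-0.14,0,0,87]]'; python3 -m creep '[[13,16,-35,-0.14,0,0,87],[13,21,-33,-0.14,0,0,87],[13,25,-29,-0.14,0,0,87],[0,0,0,0,0,0,87],[0,0,0,0,0,0,87]]'
python3 -c "
from h import *
where();grab('wrist','w1');where()"
```

```text
time: 0.65
position: [0.4233, -0.4618, 0.339]
tool_rot: [1.516, 0.977, -1.516]
ft_force: [0.1, -0.4, 0.2]
grip_width: 1.001
time: 1.15
position: [0.511, -0.3863, 0.2999]
tool_rot: [1.217, 1.206, -1.217]
ft_force: [-0.3, -1.2, -0.8]
grip_width: 1.0
t 1.15 p [ 0.511  -0.3863  0.2999] th -0.57 tilt [-0.0011  0.0011] F [-0.2679 -1.1891 -0.772 ] g 87.01
t 1.2 p [ 0.51   -0.3879  0.3004] th -0.73 tilt [-0.0011 -0.0002] F [-0.5267 -0.0773  0.7899] g 87.2
```

View pics/w1.png

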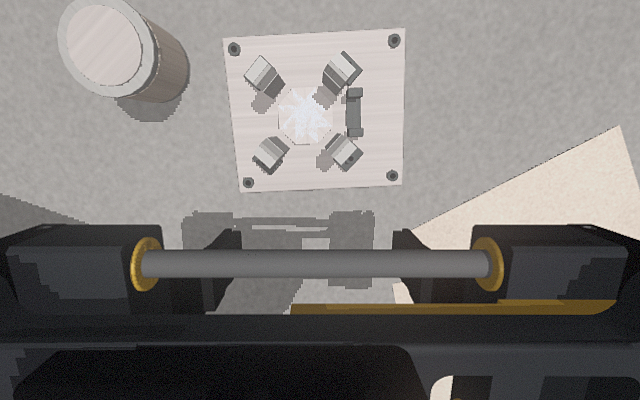

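The wrist view shows the nest with plate corners at about (222,38), (404,28), (401,184) and (240,193). The saddle is on the right, around (355,112), which is world +x.

Run:
```python
from h import *
zoom('w1','z3',215,20,415,200,4)
from scipy.optimize import least_squares
d=load('w1')
uv=np.array([(222,38),(404,28),(401,184),(240,193)],float)  # world: left=-x, up=+y
L=np.array([(-.065,.065,.012),(.085,.065,.012),(.085,-.065,.012),(-.065,-.065,.012)])
def pts(q,L):
    c,s=np.cos(q[2]),np.sin(q[2]);return np.c_[q[0]+c*L[:,0]-s*L[:,1],q[1]+s*L[:,0]+c*L[:,1],L[:,2]]
r=least_squares(lambda q:(w2pix(d,pts(q,L))-uv).ravel(),[.5,-.31,0]);print(r.x,np.degrees(r.x[2]),r.fun.reshape(-1,2))
# predicted points
P=[]
for a in (45,135,225,315):
    for (rr,h) in ((.0335,.071),(.0435,.071)):
      for w in (-.008,.008):
        t=np.radians(a);P.append((rr*np.cos(t)-w*np.sin(t),rr*np.sin(t)+w*np.cos(t),h))
im=cv2.imread('pics/w1.png')
big=cv2.resize(im[20:200,215:415],None,fx=4,fy=4,interpolation=cv2.INTER_NEAREST)
for p in w2pix(d,pts(r.x,np.array(P))):
    cv2.circle(big,tuple(int(v) for v in ((p-[215,20])*4+2)),3,(0,0,255),-1)
for p in w2pix(d,pts(r.x,np.r_[L,[[0,0,.015],[.041,0,.012]]])):
    cv2.circle(big,tuple(int(v) for v in ((p-[215,20])*4+2)),3,(255,0,0),-1)
cv2.imwrite('pics/z3.png',big)
```

```text
[ 0.5004 -0.3096  0.0416] 2.3831053736872914 [[-1.9518 -0.6147]
 [ 1.7267 -1.3643]
 [ 1.6542  1.9051]
 [-1.4361  1.178 ]]
```

View pics/z3.png

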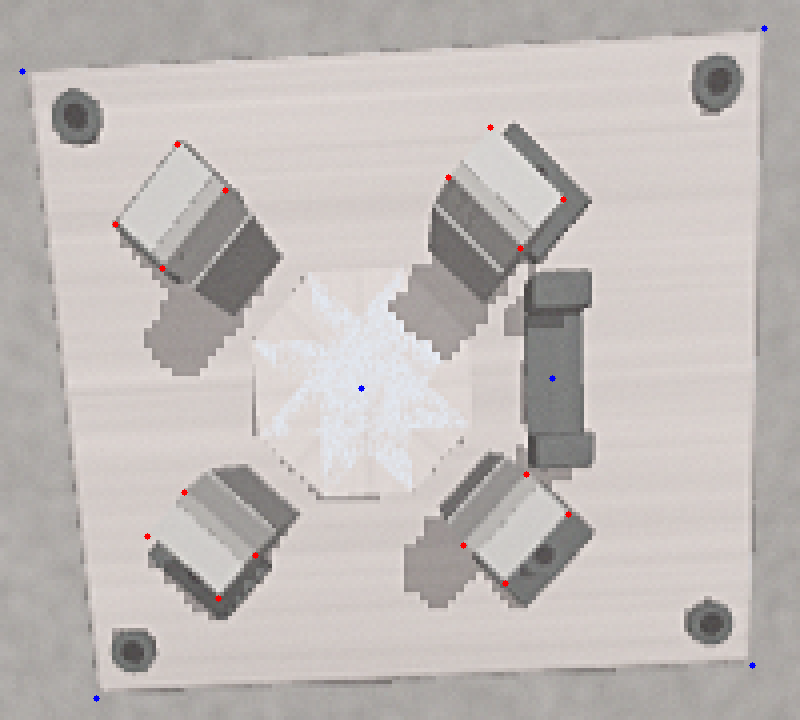

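Run:
```python
from h import *
from scipy.optimize import least_squares
d=load('w1')
B=lambda l:np.array(l,float)/4+[215,20]-.5
def post(a):
    t=np.radians(a);o=[]
    for rr in (.0335,.0435):
      for w in (-.008,.008): o.append((rr*np.cos(t)-w*np.sin(t),rr*np.sin(t)+w*np.cos(t),.071))
    return o
uv=[(33,73),(760,32),(748,660),(102,690)];L=[(-.065,.065,.012),(.085,.065,.012),(.085,-.065,.012),(-.065,-.065,.012)]
# posts: order inner(-w),inner(+w),outer(-w),outer(+w)
L+=post(135);uv+=[(225,190),(160,268),(180,142),(113,222)]
L+=post(45);uv+=[(520,243),(452,175),(563,199),(505,128)] 
L=L[:8]+post(45);uv=uv[:8]+[(535,245),(468,180),(565,198),(503,127)][:0]
L=L[:8]
uv=B(uv);L=np.array(L)
def pts(q,L):
    c,s=np.cos(q[2]),np.sin(q[2]);return np.c_[q[0]+c*L[:,0]-s*L[:,1],q[1]+s*L[:,0]+c*L[:,1],L[:,2]+q[3]]
for sel in (slice(0,4),slice(0,8)):
    r=least_squares(lambda q:(w2pix(d,pts(q,L[sel]))-uv[sel]).ravel(),[.5,-.31,0,0]);print(r.x,np.degrees(r.x[2]));print(r.fun.reshape(-1,2))
```

```text
[ 0.5008 -0.3087  0.039  -0.0049] 2.235235938519643
[[-0.2655  0.0109]
 [ 0.2382  0.238 ]
 [-0.0339 -0.2615]
 [ 0.0634 -0.0199]]
[ 0.5001 -0.3088  0.0399 -0.0036] 2.2833071922602692
[[-1.7456 -0.2926]
 [-0.3401 -0.2857]
 [-0.4415 -0.0232]
 [-1.0522  0.384 ]
 [ 0.3975 -0.2009]
 [ 1.2225 -0.4478]
 [-0.1138  0.6334]
 [ 1.255   0.2143]]
```

```bash
python3 -c "
from h import *
plan([(.48,-.05,.36,30),(.54,.265,.36,55)])"
```

```text
-> (0.48, -0.05, 0.36, 30)
   [-7.5, -4.3, -42.2, -0.067, -0.0, 0.0, 87]
   [-7.5, -1.5, -42.4, -0.067, -0.0, 0.0, 87]
   [-7.5, 1.4, -42.4, -0.067, -0.0, 0.0, 87]
   [-7.5, 4.2, -42.2, -0.067, -0.0, 0.0, 87]
   [-7.5, 7.0, -41.8, -0.067, -0.0, 0.0, 87]
   [-7.5, 9.8, -41.2, -0.067, -0.0, 0.0, 87]
   [-7.5, 12.6, -40.5, -0.067, -0.0, 0.0, 87]
   [-7.5, 15.3, -39.6, -0.067, -0.0, 0.0, 87]
-> (0.54, 0.265, 0.36, 55)
   [0.0, 29.9, -34.7, -0.062, -0.0, -0.0, 87]
   [0.0, 32.0, -32.8, -0.062, -0.0, -0.0, 87]
   [0.0, 34.0, -30.7, -0.062, -0.0, -0.0, 87]
   [0.0, 35.8, -28.5, -0.062, -0.0, -0.0, 87]
   [0.0, 37.6, -26.2, -0.062, -0.0, -0.0, 87]
   [0.0, 39.1, -23.8, -0.062, -0.0, -0.0, 87]
   [0.0, 40.5, -21.4, -0.062, -0.0, -0.0, 87]
```

```bash
python3 -m creep '[[-8,-4,-42,-0.067,0,0,87],[-8,-1.5,-42,-0.067,0,0,87],[-8,1.5,-42,-0.067,0,0,87],[-8,4,-42,-0.067,0,0,87],[-8,7,-42,-0.067,0,0,87]]'; python3 -m creep '[[-7,10,-41,-0.067,0,0,87],[-7,12.5,-40.5,-0.067,0,0,87],[-7,15,-39.5,-0.067,0,0,87],[0,30,-35,-0.062,0,0,87],[0,32,-33,-0.062,0,0,87]]'
python3 -m creep '[[0,34,-31,-0.062,0,0,87],[0,36,-28,-0.062,0,0,87],[0,38,-26,-0.062,0,0,87],[0,39,-24,-0.062,0,0,87],[0,40,-21,-0.062,0,0,87]]'
python3 -m creep '[[0,0,0,0,0,0,87],[0,0,0,0,0,0,87]]'
python3 -c "
from h import *
where();grab('wrist','w2');where()"
```

```text
time: 1.7
position: [0.4905, -0.1777, 0.3416]
tool_rot: [0.968, 1.343, -0.97]
ft_force: [0.5, 0.4, 0.1]
grip_width: 1.0
time: 2.2
position: [0.4971, 0.0391, 0.3629]
tool_rot: [0.721, 1.444, -0.722]
ft_force: [-0.4, -0.9, 0.3]
grip_width: 1.001
time: 2.7
position: [0.542, 0.2635, 0.3621]
tool_rot: [0.481, 1.515, -0.482]
ft_force: [-0.9, 0.9, 0.5]
grip_width: 0.994
time: 2.9
position: [0.5411, 0.2636, 0.3615]
tool_rot: [0.48, 1.517, -0.481]
ft_force: [0.3, -0.1, 0.0]
grip_width: 1.0
t 2.9 p [0.5411 0.2636 0.3615] th 54.85 tilt [-0.0004 -0.0006] F [ 0.3377 -0.1181  0.0037] g 86.96
t 2.95 p [0.5414 0.2622 0.3615] th 54.72 tilt [ 0.0001 -0.0017] F [ 0.7335 -0.3474  0.4523] g 86.94
```

View pics/w2.png

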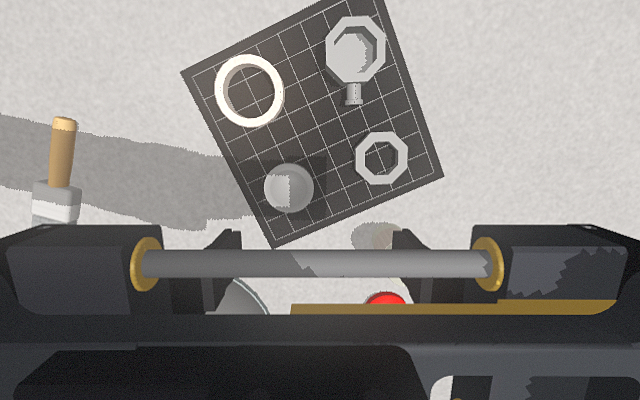

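The wrist view shows all the mat parts: housing top at about (356,48) with its spout tip at (353,100), spacer at (381,158), lens at (289,188) and tape at (249,90).

Run:
```python
from h import *
zoom('w2','z4',310,5,430,195,4); zoom('w2','z5',255,155,325,225,8)
```

```text
(no output)
```

View pics/z4.png

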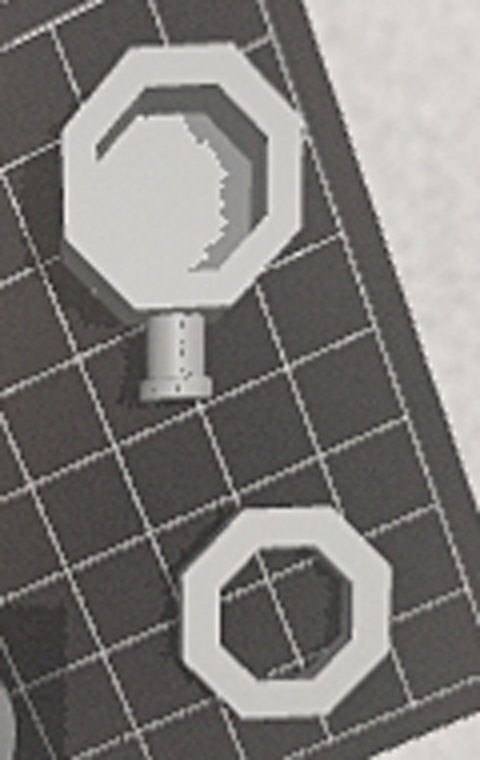

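View pics/z5.png

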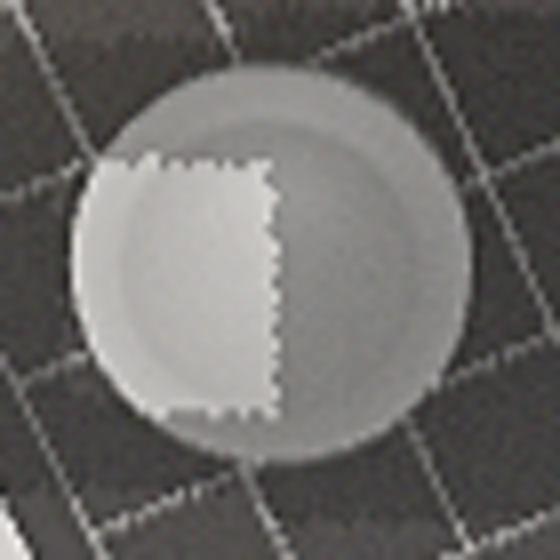

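```bash
cat >> h.py <<'E'
from scipy.optimize import least_squares
def octfit(d,uv,z,free=True,r=.028,yaw0=0):
    """fit octagon (across flats 2r) to 8 vertices (any start, cyclic clockwise in img) -> x,y,yaw(mod45),dz"""
    uv=np.array(uv,float);w=pix2w(d,uv,z);c=w.mean(0)
    a=np.unwrap(np.arctan2(w[:,1]-c[1],w[:,0]-c[0]));sg=np.sign(a[-1]-a[0]);k=np.arange(8)*sg*np.pi/4
    y0=np.mean(a-k)
    def f(q):
        t=q[2]+k;P=np.c_[q[0]+r/np.cos(np.pi/8)*np.cos(t),q[1]+r/np.cos(np.pi/8)*np.sin(t),np.full(8,z+(q[3] if free else 0))]
        return (w2pix(d,P)-uv).ravel()
    s=least_squares(f,[c[0],c[1],y0]+([0] if free else []));q=s.x
    return q[:2],(np.degrees(q[2])-22.5)%45,q[3:]*1e3,np.sqrt(np.mean(s.fun**2))
E
python3 - <<'E'
from h import *
d=load('w2')
o=np.array([310,5])-.5+.125
H=np.array([(132,45),(236,44),(302,122),(300,232),(240,305),(136,308),(64,238),(64,132)])/4+o
S=np.array([(242,507),(332,507),(391,567),(390,658),(334,717),(248,718),(184,662),(183,572)])/4+o
for n,u,z in (("H",H,.033),("S",S,.015)):
    for fr in (True,False): print(n,octfit(d,u,z,fr))
tip=np.array([[176,393]])/4+o;print("collar",pix2w(d,tip,.016+.0095))
a=np.linspace(0,2*np.pi,24)
C=np.c_[271+199*np.cos(a),264+198.5*np.sin(a)]/8+[255,155]-.5
w=pix2w(d,C,.013);print("lens",w.mean(0),np.ptp(w,axis=0))
w=pix2w(load('top0'),[(243,246)],.022);print(w)
M=pix2w(d,[(181,71),(377,0),(444,177),(278,248)],.003);print("mat",M)
where()
E
```

```text
H (array([0.4482, 0.3731]), np.float64(11.887420974157152), array([0.6492]), np.float64(0.6320955341654015))
H (array([0.4481, 0.3732]), np.float64(11.887449835118332), array([], dtype=float64), np.float64(0.6341036233456379))
S (array([0.5513, 0.341 ]), np.float64(12.339123674292011), array([3.319]), np.float64(0.6254012945372156))
S (array([0.5519, 0.3414]), np.float64(12.339223641271047), array([], dtype=float64), np.float64(0.6577536799252689))
collar [[0.4867 0.3466 0.0255]]
lens [0.5207 0.24   0.013 ] [0.0553 0.0564 0.    ]
[[0.4169 0.2643 0.022 ]]
mat [[0.3562 0.2192 0.003 ]
 [0.4191 0.4222 0.003 ]
 [0.6133 0.3897 0.003 ]
 [0.5736 0.1827 0.003 ]]
t 2.95 p [0.5414 0.2622 0.3615] th 54.72 tilt [ 0.0001 -0.0017] F [ 0.7335 -0.3474  0.4523] g 86.94
```

```bash
python3 -c "
from h import *
plan([(.448,.373,.29,56)])"
```

```text
-> (0.448, 0.373, 0.29, 56)
   [17.8, 9.1, -35.1, -0.006, 0.0, 0.0, 87]
   [17.8, 9.3, -35.0, -0.006, 0.0, 0.0, 87]
   [17.9, 9.5, -35.0, -0.006, 0.0, 0.0, 87]
   [17.9, 9.7, -34.9, -0.006, 0.0, 0.0, 87]
```

```bash
python3 -m creep '[[18,9,-35,-0.006,0,0,87],[18,9.5,-35,-0.006,0,0,87],[18,9.5,-35,-0.006,0,0,87],[18,9.5,-35,-0.006,0,0,87],[0,0,0,0,0,0,87]]'
python3 -m creep '[[0,0,0,0,0,0,87]]'
python3 -c "
from h import *
where();grab('wrist','w3');where();zoom('w3','z6',220,130,440,290,3.5)"
```

```text
time: 3.45
position: [0.4429, 0.3754, 0.288]
tool_rot: [0.456, 1.525, -0.46]
ft_force: [-1.5, 0.5, -0.4]
grip_width: 1.001
time: 3.55
position: [0.4474, 0.3726, 0.2896]
tool_rot: [0.461, 1.519, -0.464]
ft_force: [1.0, -0.1, 0.2]
grip_width: 0.993
t 3.55 p [0.4474 0.3726 0.2896] th 56.15 tilt [ 0.0009 -0.0023] F [ 0.9698 -0.125   0.2458] g 86.39
t 3.6 p [0.4484 0.3721 0.29  ] th 56.04 tilt [ 0.0018 -0.0019] F [ 1.3868 -0.1451  0.3499] g 86.85
```

View pics/z6.png

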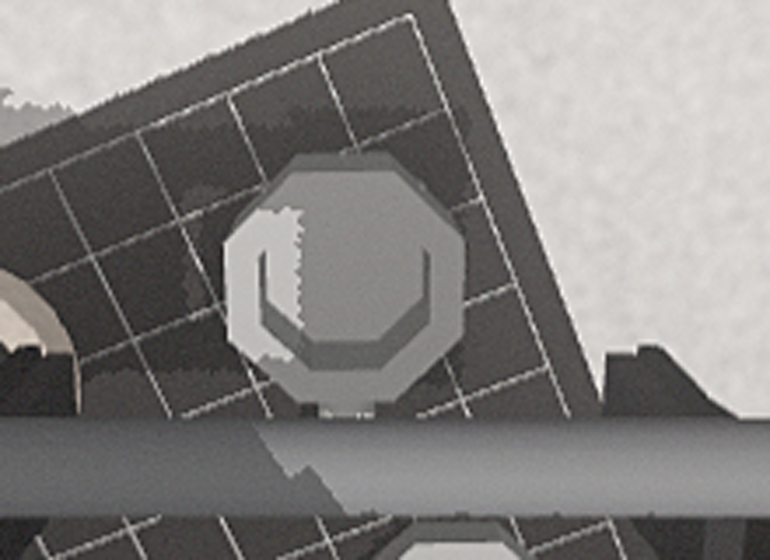

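The housing sits directly under the open jaws. In the zoom its top centre is at about (345,287) and the jaw centre is at about x=339.

Run:
```python
from h import *
d=load('w3')
H=np.array([(302,170),(392,170),(464,240),(463,340),(400,402),(305,405),(228,340),(224,240)])/3.5+[220,130]-.5
q=octfit(d,H,.033);print(q)
x,y=q[0]
plan([(x,y,.193,56.2)],maxs=48)
```

```text
(array([0.4478, 0.3734]), np.float64(11.889680919975547), array([0.8679]), np.float64(0.951158275399864))
-> (np.float64(0.44784318148284913), np.float64(0.3733607810617382), 0.193, 56.2)
   [32.3, 0.3, -0.5, -0.001, 0.001, 0.0, 87]
   [32.3, 0.3, -0.5, -0.001, 0.001, 0.0, 87]
   [32.3, 0.2, -0.4, -0.001, 0.001, 0.0, 87]
```

```bash
python3 -m creep '[[40,0.5,-0.7,-0.005,0,0,87],[40,0.5,-0.7,-0.005,0,0,87],[16.5,0,0,0,0,0,87],[0,0,0,0,0,0,87],[0,0,0,0,0,0,50]]' 20
python3 -m creep '[[0,0,0,0,0,0,50],[0,0,0,0,0,0,50],[0,0,0,0,0,0,50],[0,0,0,0,0,0,50]]'
python3 -c "
from h import *
where()"
```

```text
time: 4.1
position: [0.4474, 0.3756, 0.1945]
tool_rot: [0.456, 1.521, -0.454]
ft_force: [-0.8, -0.6, 0.3]
grip_width: 0.964
time: 4.5
position: [0.4462, 0.376, 0.1939]
tool_rot: [0.453, 1.522, -0.453]
ft_force: [0.2, -0.4, 4.6]
grip_width: 0.643
t 4.5 p [0.4462 0.376  0.1939] th 56.84 tilt [ 0.0008 -0.0001] F [ 0.1967 -0.3919  4.563 ] g 55.98
```

```bash
python3 -m creep '[[-20,0,0,0,0,0,50],[-40,0,0,0,0,0,50]]'; python3 -c "
from h import *
where();plan([(.48,.10,.40,85),(.575,-.307,.37,92.25)],grip=50,maxs=46)"
```

```text
time: 4.7
position: [0.4451, 0.3746, 0.2509]
tool_rot: [0.449, 1.527, -0.458]
ft_force: [0.9, 0.5, 0.3]
grip_width: 0.643
t 4.7 p [0.4451 0.3746 0.2509] th 56.85 tilt [-0.0056 -0.0039] F [0.9076 0.486  0.2829] g 55.96
-> (0.48, 0.1, 0.4, 85)
   [-21.2, -30.3, 25.6, -0.07, -0.001, 0.001, 50]
   [-21.2, -32.0, 23.4, -0.07, -0.001, 0.001, 50]
   [-21.2, -33.5, 21.1, -0.07, -0.001, 0.001, 50]
   [-21.2, -34.9, 18.7, -0.07, -0.001, 0.001, 50]
   [-21.2, -36.1, 16.2, -0.07, -0.001, 0.001, 50]
   [-21.2, -37.1, 13.7, -0.07, -0.001, 0.001, 50]
   [-21.3, -38.0, 11.1, -0.07, -0.001, 0.001, 50]
-> (0.575, -0.307, 0.37, 92.25)
   [3.0, -39.7, 13.0, -0.013, 0.0, 0.0, 50]
   [3.0, -39.9, 12.5, -0.013, 0.0, 0.0, 50]
   [3.0, -40.0, 12.0, -0.013, 0.0, 0.0, 50]
   [3.0, -40.2, 11.5, -0.013, 0.0, 0.0, 50]
   [3.0, -40.3, 11.0, -0.013, 0.0, 0.0, 50]
   [3.0, -40.5, 10.5, -0.013, 0.0, 0.0, 50]
   [3.0, -40.6, 10.0, -0.013, 0.0, 0.0, 50]
   [3.0, -40.7, 9.4, -0.013, 0.0, 0.0, 50]
   [3.0, -40.8, 8.9, -0.013, 0.0, 0.0, 50]
   [3.0, -40.9, 8.4, -0.013, 0.0, 0.0, 50]
```

```bash
python3 -m creep '[[-21,-30,26,-0.07,0,0,50],[-21,-32,23,-0.07,0,0,50],[-21,-33.5,21,-0.07,0,0,50],[-21,-35,19,-0.07,0,0,50],[-21,-36,16,-0.07,0,0,50]]'
python3 -m creep '[[-21,-37,14,-0.07,0,0,50],[-21,-38,11,-0.07,0,0,50],[3,-40,13,-0.013,0,0,50],[3,-40,12.5,-0.013,0,0,50],[3,-40,12,-0.013,0,0,50]]'
python3 -m creep '[[3,-40,11.5,-0.013,0,0,50],[3,-40.5,11,-0.013,0,0,50],[3,-40.5,10.5,-0.013,0,0,50],[3,-40.5,10,-0.013,0,0,50],[3,-40.5,9.5,-0.013,0,0,50]]'
python3 -m creep '[[3,-41,9,-0.013,0,0,50],[3,-41,8.5,-0.013,0,0,50],[0,0,0,0,0,0,50],[0,0,0,0,0,0,50]]'
python3 -c "
from h import *
where();grab('wrist','w4');where()"
```

```text
time: 5.2
position: [0.4703, 0.1781, 0.3588]
tool_rot: [0.176, 1.564, -0.177]
ft_force: [1.1, 0.3, -0.5]
grip_width: 0.641
time: 5.7
position: [0.5088, -0.0228, 0.3916]
tool_rot: [0.038, 1.57, -0.04]
ft_force: [0.6, -0.9, -0.9]
grip_width: 0.641
time: 6.2
position: [0.5567, -0.2261, 0.376]
tool_rot: [-0.013, 1.571, 0.012]
ft_force: [0.3, 1.0, -1.3]
grip_width: 0.644
time: 6.6
position: [0.5756, -0.3073, 0.3692]
tool_rot: [-0.029, 1.572, 0.032]
ft_force: [-0.4, 1.1, -1.6]
grip_width: 0.639
t 6.6 p [ 0.5756 -0.3073  0.3692] th 92.24 tilt [-0.0012  0.0018] F [-0.3703  1.0531 -1.571 ] g 55.57
t 6.65 p [ 0.576  -0.3054  0.3698] th 92.39 tilt [-0.0004  0.0017] F [-0.6655  0.51   -1.3697] g 55.61
```

View pics/w4.png

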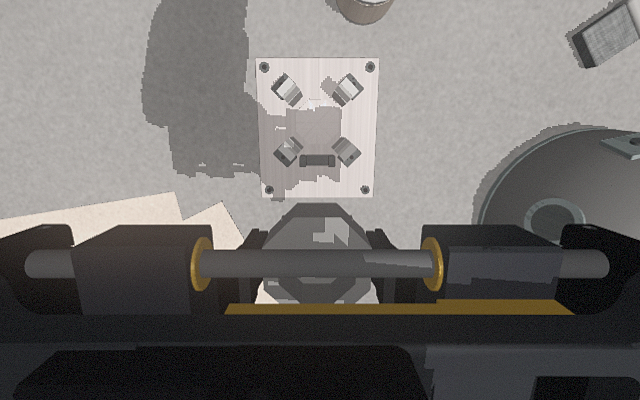

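Run:
```python
from h import *
zoom('w4','z7',250,50,390,210,4.8); zoom('w4','z8',240,190,390,310,5)
```

```text
(no output)
```

View pics/z7.png

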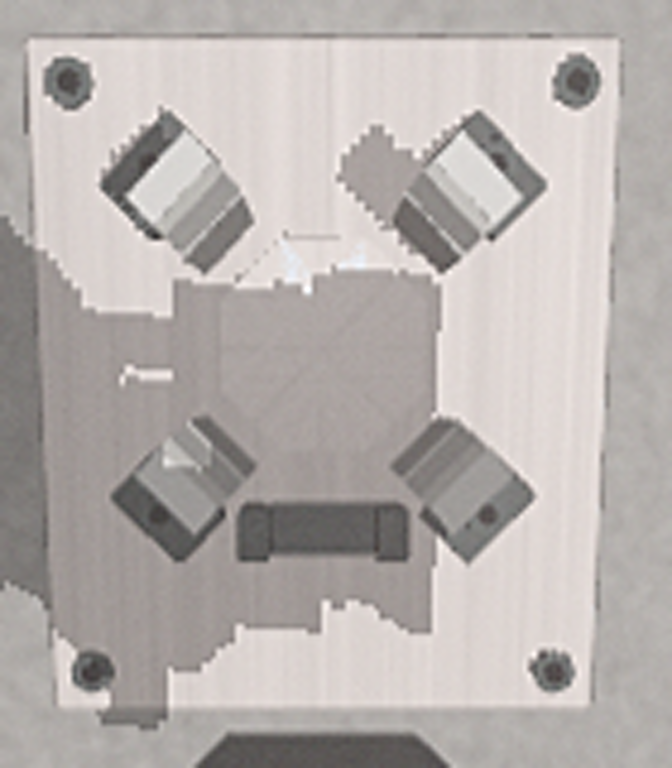

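View pics/z8.png

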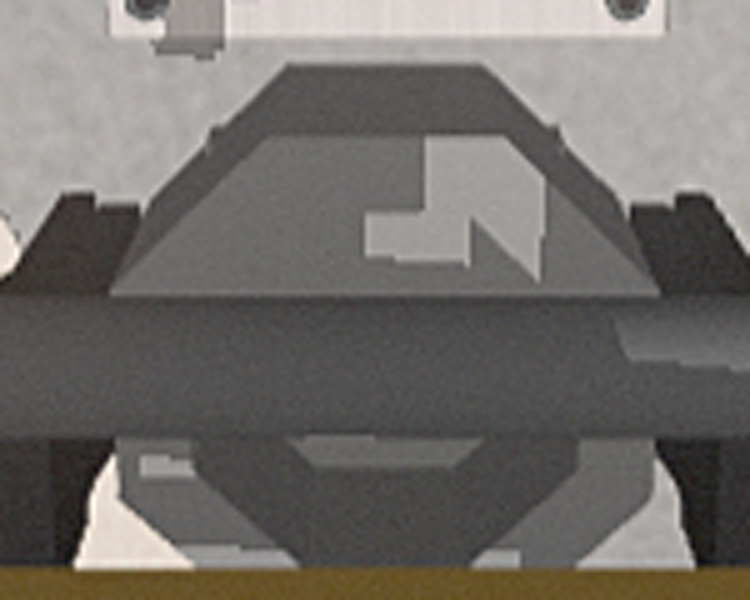

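Run:
```python
from h import *
d=load('w4')
uv=np.array([(28,38),(620,38),(592,707),(58,707)])/4.8+[250,50]-.5
L=np.array([(-.065,-.065,.012),(-.065,.065,.012),(.085,.065,.012),(.085,-.065,.012)])
def pts(q,L):
    c,s=np.cos(q[2]),np.sin(q[2]);return np.c_[q[0]+c*L[:,0]-s*L[:,1],q[1]+s*L[:,0]+c*L[:,1],L[:,2]+q[3]]
r=least_squares(lambda q:(w2pix(d,pts(q,L))-uv).ravel(),[.5,-.31,0,0]);print("nest",r.x,np.degrees(r.x[2]));print(r.fun.reshape(-1,2))
# camera pose: mean of states
c=-d["view"][:3,:3].T@d["view"][:3,3];s,M,p=tool();print("cam in tool",M.T@(c-p),"p",p)
Rc=M.T@d["view"][:3,:3].T
# camera from view implied TCP (nominal offset)
ptcp=c-M@np.array([.02,0,-.065]);print("tcp via cam",ptcp)
for n,uu,dz in (("top",[(262,137),(505,137)],-.160),("bot",[(288,65),(487,65)],-.190),("jawL/R side",[(118,440),(653,440)],-.160)):
    w=pix2w(d,np.array(uu)/5+[240,190]-.5,ptcp[2]+dz);print(n,(w-ptcp)@M*1e3)
```

```text
nest [ 0.5004 -0.3086  0.0402 -0.0051] 2.3006494237284847
[[-0.1512  0.0406]
 [ 0.2608 -0.0303]
 [-0.3044 -0.1051]
 [ 0.1819  0.0941]]
cam in tool [ 0.0204 -0.0018 -0.0676] p [ 0.576  -0.3054  0.3698]
tcp via cam [ 0.5735 -0.3074  0.3694]
top [[159.9887 -11.9219 -23.4872]
 [160.0289  11.7955 -23.4019]]
bot [[189.9898 -11.2351 -23.3645]
 [190.0293  12.0673 -23.2844]]
jawL/R side [[159.9504 -27.4365   8.8886]
 [160.0436  27.558    9.1248]]
```

```bash
python3 -m creep '[[20,0.4,-26,0,0,0,50],[30,0.4,-26,0,0,0,50],[30,0.4,-25.7,0,0,0,50],[17,0.3,0,0,0,0,50],[0,0,0,0,0,0,50]]'
python3 -c "
from h import *
for t in ('w1','w2','w3','w4'):
    pass
where()
d=grab('wrist','w5');where();e=grab('scene','s5');f=grab('top','t5');where()
s,M,p=tool();c=-d['view'][:3,:3].T@d['view'][:3,3];print(c-M@np.array([.02,0,-.065]))
zoom('s5','z9',130,200,330,350,4);zoom('t5','z10',400,150,520,290,5)
"
```

```text
time: 7.15
position: [0.4967, -0.3058, 0.2712]
tool_rot: [-0.032, 1.575, 0.036]
ft_force: [0.1, 0.1, -0.9]
grip_width: 0.644
t 7.15 p [ 0.4967 -0.3058  0.2712] th 92.46 tilt [-0.0041  0.0022] F [ 0.1285  0.0931 -0.8986] g 56.01
t 7.2 p [ 0.4982 -0.3061  0.2731] th 92.49 tilt [-0.0009  0.0008] F [ 1.1886  0.0255 -0.355 ] g 56.07
t 7.3 p [ 0.4995 -0.3068  0.275 ] th 92.49 tilt [ 0.0026 -0.0013] F [0.0041 0.4371 0.2423] g 55.8
[ 0.4945 -0.306   0.2718]
```

View pics/w5.png

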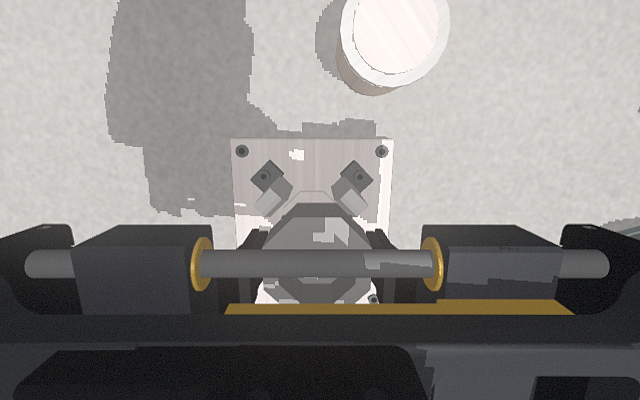

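View pics/z9.png

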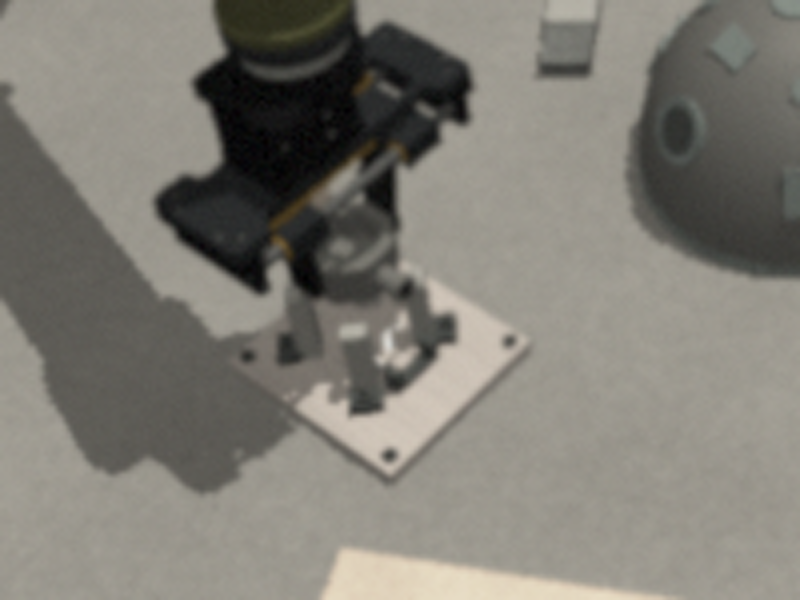

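Run:
```python
from h import *
zoom('w5','z11',220,130,400,310,4.2)
```

```text
(no output)
```

View pics/z11.png

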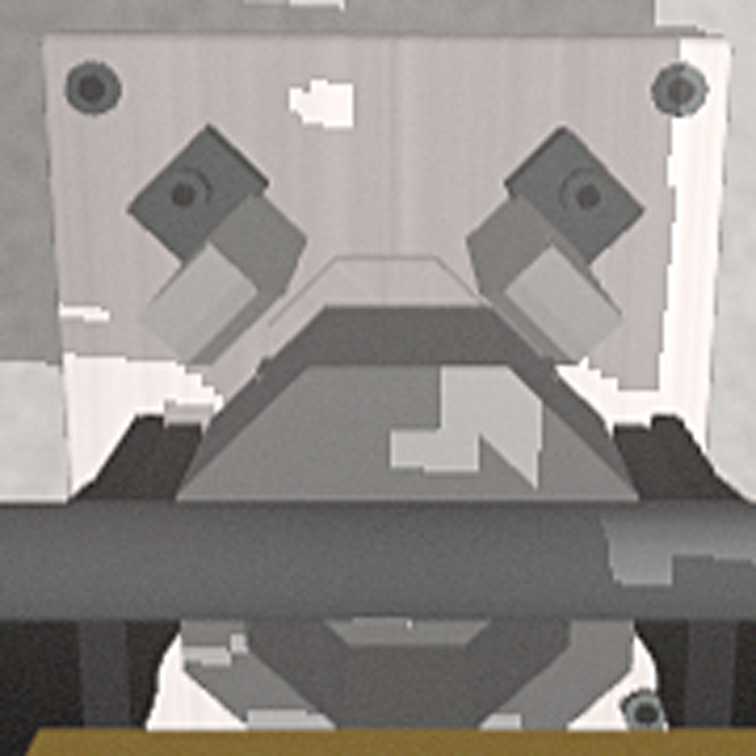

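Run:
```python
from h import *
d=load('w5')
o=np.array([220,130])-.5
A=lambda l:np.array(l,float)/4.2+o
def pp(a,w,r=.0435,z=.071):
    t=np.radians(a);return (r*np.cos(t)-w*np.sin(t),r*np.sin(t)+w*np.cos(t),z)
Lp=np.array([pp(225,.008),pp(225,-.008),pp(135,.008),pp(135,-.008)]);up=A([(141,318),(211,242),(550,245),(622,314)])
Lc=np.array([(-.065,-.065,.012),(-.065,.065,.012)]);uc=A([(43,36),(731,38)])
def pts(q,L,dz=0):
    c,s=np.cos(q[2]),np.sin(q[2]);return np.c_[q[0]+c*L[:,0]-s*L[:,1],q[1]+s*L[:,0]+c*L[:,1],L[:,2]+dz]
for dz in (0,-.005):
  for L,u in ((Lp,up),(Lc,uc)):
    r=least_squares(lambda q:(w2pix(d,pts(q,L,dz))-u).ravel(),[.5,-.31,0.04]);print("nest",dz,r.x,np.degrees(r.x[2]),np.abs(r.fun).max())
for dz in (0,-.005):
  zt=.272-.160+dz
  b=pix2w(d,A([(325,308),(490,308)]),zt-.03);t=pix2w(d,A([(307,367),(507,367)]),zt)
  for n,w in (("bot",b),("top",t)):
    m=w.mean(0);v=w[1]-w[0];ang=np.degrees(np.arctan2(v[1],v[0]))-90;z=np.array([np.cos(np.radians(ang)),np.sin(np.radians(ang))]);print(n,dz,"centre",m[:2]+.028*z,"yaw",ang,"len",np.linalg.norm(v))
```

```text
nest 0 [ 0.5001 -0.309   0.0451] 2.585916730696459 1.2803406433448572
nest 0 [ 0.501  -0.3088  0.0401] 2.297690892711007 1.1525881194593808
nest -0.005 [ 0.5012 -0.309   0.045 ] 2.579379373848579 0.6283029991470812
nest -0.005 [ 0.501  -0.3089  0.04  ] 2.293432060418324 0.5432765980251588
bot 0 centre [ 0.4987 -0.3053] yaw 2.41048525084031 len 0.022939971277187856
top 0 centre [ 0.4985 -0.3055] yaw 2.400206920782736 len 0.023155720562850656
bot -0.005 centre [ 0.5    -0.3052] yaw 2.4104852508402956 len 0.023616092131596624
top -0.005 centre [ 0.5    -0.3054] yaw 2.400206920782651 len 0.02398481877225976
```

```bash
python3 -m creep '[[0,-3.4,1.1,0,0,0,50],[0,0,0,0,0,0,50]]'
python3 -c "
from h import *
where();grab('wrist','w6');where();zoom('w6','z12',220,130,400,310,4.2)"
```

```text
time: 7.5
position: [0.5004, -0.3117, 0.2746]
tool_rot: [-0.034, 1.568, 0.031]
ft_force: [0.4, 0.7, -1.2]
grip_width: 0.641
t 7.5 p [ 0.5004 -0.3117  0.2746] th 92.38 tilt [ 0.0021 -0.0015] F [ 0.3925  0.741  -1.217 ] g 55.8
t 7.55 p [ 0.5002 -0.3115  0.2742] th 92.37 tilt [ 0.0015 -0.001 ] F [ 0.0875  0.502  -0.7541] g 55.58
```

View pics/z12.png

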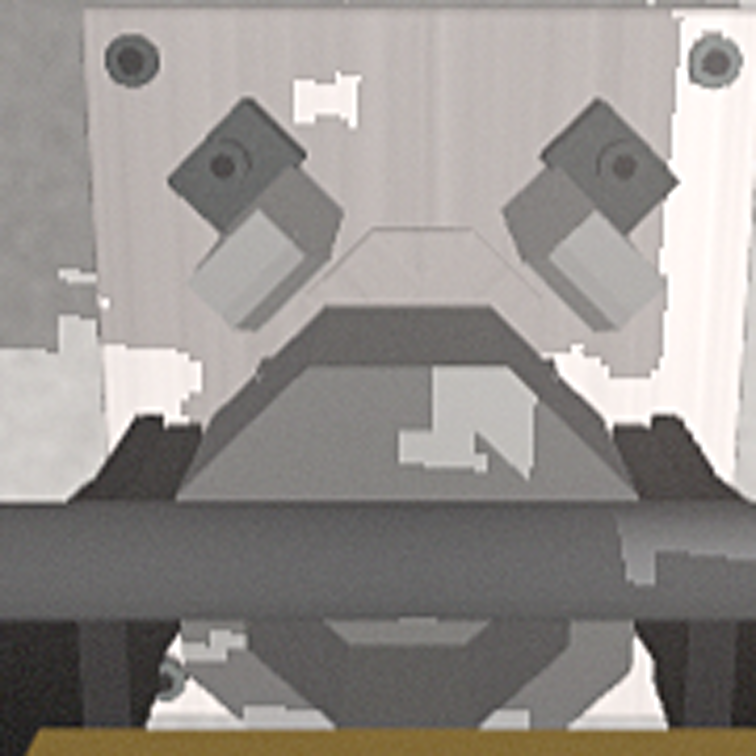

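```bash
cat >> h.py <<'E'
def pp(a,w,r=.0435,z=.071):
    t=np.radians(a);return (r*np.cos(t)-w*np.sin(t),r*np.sin(t)+w*np.cos(t),z)
def npts(q,L,dz=0):
    c,s=np.cos(q[2]),np.sin(q[2]);return np.c_[q[0]+c*L[:,0]-s*L[:,1],q[1]+s*L[:,0]+c*L[:,1],L[:,2]+dz]
LP=np.array([pp(225,.008),pp(225,-.008),pp(135,.008),pp(135,-.008)])
LC=np.array([(-.065,-.065,.012),(-.065,.065,.012)])
def nestfit(d,up,uc):
    for dz in (0,-.005):
      for L,u in ((LP,up),(LC,uc)):
        r=least_squares(lambda q:(w2pix(d,npts(q,L,dz))-u).ravel(),[.5,-.31,0.04]);print("nest",dz,r.x,np.degrees(r.x[2]),np.abs(r.fun).max())
def partfit(d,ub,ut,ztcp,h=.03,ztop=.160):
    for dz in (0,-.005):
      zt=ztcp-ztop+dz
      for n,u,z in (("bot",ub,zt-h),("top",ut,zt)):
        if u is None: continue
        w=pix2w(d,u,z)
        m=w.mean(0);v=w[1]-w[0];ang=np.degrees(np.arctan2(v[1],v[0]))-90;q=np.array([np.cos(np.radians(ang)),np.sin(np.radians(ang))]);print(n,dz,"centre",m[:2]+.028*q,"yaw",ang,"len",np.linalg.norm(v))
E
python3 - <<'E'
from h import *
d=load('w6');A=lambda l:np.array(l,float)/4.2+[219.5,129.5]
nestfit(d,A([(190,283),(259,208),(598,210),(666,279)]),A([(83,8),(771,11)]))
partfit(d,A([(325,308),(490,308)]),A([(307,367),(507,367)]),.2744)
E
```

```text
nest 0 [ 0.5001 -0.3088  0.0449] 2.572592150297389 1.2540987214018742
nest 0 [ 0.501  -0.3085  0.0371] 2.128429983444636 0.5657574660949649
nest -0.005 [ 0.5011 -0.3086  0.045 ] 2.5785351260691254 1.0170652512447305
nest -0.005 [ 0.5009 -0.3085  0.0372] 2.1324900714517585 1.0945248882585474
bot 0 centre [ 0.5038 -0.3118] yaw 2.3807744621937843 len 0.023043108305386934
top 0 centre [ 0.5034 -0.3118] yaw 2.381898869382084 len 0.0232820241054664
bot -0.005 centre [ 0.505  -0.3117] yaw 2.3807744621937843 len 0.02372022746296094
top -0.005 centre [ 0.5049 -0.3118] yaw 2.381898869382141 len 0.02411260249496285
```

```bash
python3 -m creep '[[0,3.1,-3.4,0,0,0,50],[0,0,0,0,0,0,50],[0,0,0,0,0,0,50],[0,0,0,0,0,0,50]]'
python3 -c "
from h import *
where();grab('wrist','w7');where();zoom('w7','z13',220,130,400,310,4.2)"
```

```text
time: 7.95
position: [0.4959, -0.3083, 0.2733]
tool_rot: [-0.032, 1.571, 0.032]
ft_force: [-0.0, -0.3, -1.9]
grip_width: 0.639
t 7.95 p [ 0.4959 -0.3083  0.2733] th 92.36 tilt [-0.     -0.0002] F [-0.042  -0.3425 -1.8744] g 55.61
t 8.0 p [ 0.4959 -0.3083  0.2733] th 92.36 tilt [ 0.     -0.0001] F [ 0.6435  1.3904 -1.067 ] g 55.67
```

View pics/z13.png

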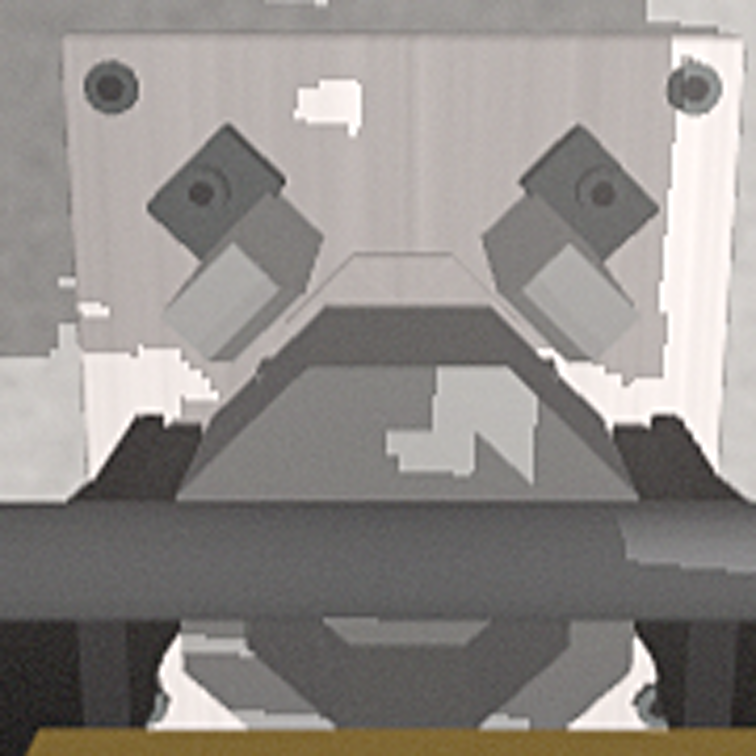

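Run:
```python
from h import *
d=load('w7');A=lambda l:np.array(l,float)/4.2+[219.5,129.5]
nestfit(d,A([(164,315),(233,240),(572,242),(637,312)]),A([(62,34),(744,36)]))
partfit(d,A([(325,308),(490,308)]),A([(307,367),(507,367)]),.2733)
```

```text
nest 0 [ 0.5    -0.309   0.0421] 2.413888277727153 1.8219137180044527
nest 0 [ 0.5008 -0.309   0.0383] 2.1932396150473803 1.2630447268811622
nest -0.005 [ 0.5011 -0.309   0.0421] 2.412682222678539 1.214517998150484
nest -0.005 [ 0.5008 -0.309   0.0383] 2.1922571008846714 0.4056938900721434
bot 0 centre [ 0.4988 -0.3082] yaw 2.342855726549203 len 0.023028077585688502
top 0 centre [ 0.4985 -0.3083] yaw 2.339824774920359 len 0.02326367951597534
bot -0.005 centre [ 0.5001 -0.3081] yaw 2.342855726549047 len 0.023704855663945586
top -0.005 centre [ 0.5    -0.3082] yaw 2.339824774920558 len 0.02409375326087115
```

```bash
python3 -m creep '[[0,-0.8,1.1,0,0,0,50],[8,0,0,0,0,0,50],[8,0,0,0,0,0,50],[4,0,0,0,0,0,50],[0,0,0,0,0,0,50]]'
python3 -m creep '[[5,0,0,0,0,0,50],[5,0,0,0,0,0,50],[5,0,0,0,0,0,50],[5,0,0,0,0,0,50],[0,0,0,0,0,0,50]]'
python3 -c "
from h import *
where()"
```

```text
time: 8.5
position: [0.4968, -0.309, 0.2522]
tool_rot: [-0.032, 1.571, 0.033]
ft_force: [0.8, -0.9, -0.7]
grip_width: 0.642
time: 9.0
position: [0.4969, -0.3091, 0.2325]
tool_rot: [-0.032, 1.571, 0.033]
ft_force: [-0.3, -0.8, -1.2]
grip_width: 0.647
t 9.0 p [ 0.4969 -0.3091  0.2325] th 92.36 tilt [-0.0003  0.0002] F [-0.2597 -0.8175 -1.1646] g 56.3
```

```bash
python3 -m creep '[[6,0,0,0,0,0,50],[6,0,0,0,0,0,50],[6,0,0,0,0,0,50],[3,0,0,0,0,0,50],[0,0,0,0,0,0,50]]'
python3 -m creep '[[1.5,0,0,0,0,0,50],[1.5,0,0,0,0,0,50],[1,0,0,0,0,0,50],[0,0,0,0,0,0,50]]'
python3 -m creep '[[1,0,0,0,0,0,50],[0,0,0,0,0,0,50]]'
python3 -c "
from h import *
where()"
```

```text
time: 9.5
position: [0.497, -0.3091, 0.2117]
tool_rot: [-0.032, 1.571, 0.033]
ft_force: [0.0, -1.2, -0.9]
grip_width: 0.644
time: 9.9
position: [0.4971, -0.3091, 0.2082]
tool_rot: [-0.032, 1.571, 0.032]
ft_force: [0.8, -0.4, -0.7]
grip_width: 0.644
time: 10.1
position: [0.4971, -0.3091, 0.2072]
tool_rot: [-0.032, 1.571, 0.032]
ft_force: [-0.1, -0.4, -0.8]
grip_width: 0.643
t 10.1 p [ 0.4971 -0.3091  0.2072] th 92.36 tilt [ 0.     -0.0001] F [-0.1038 -0.4119 -0.8499] g 55.94
```

```bash
python3 -m creep '[[1,0,0,0,0,0,50],[0,0,0,0,0,0,50]]';python3 -m creep '[[0.7,0,0,0,0,0,50],[0,0,0,0,0,0,50]]';python3 -m creep '[[0.7,0,0,0,0,0,50],[0,0,0,0,0,0,50]]'
python3 -c "
from h import *
where()"
```

```text
time: 10.3
position: [0.497, -0.3091, 0.2062]
tool_rot: [-0.032, 1.571, 0.032]
ft_force: [-0.6, -0.9, -0.8]
grip_width: 0.642
time: 10.5
position: [0.4971, -0.3091, 0.2059]
tool_rot: [-0.033, 1.571, 0.032]
ft_force: [-1.4, -0.0, 1.8]
grip_width: 0.641
time: 10.7
position: [0.4972, -0.309, 0.2058]
tool_rot: [-0.033, 1.571, 0.032]
ft_force: [-3.5, 1.1, 7.5]
grip_width: 0.643
t 10.7 p [ 0.4972 -0.309   0.2058] th 92.36 tilt [-0.0003 -0.0005] F [-3.5186  1.1492  7.4674] g 55.96
```

Contact came at TCP z 0.206 as predicted, so the housing is seated. I'll release and rise.

```bash
python3 -m creep '[[-0.6,0,0,0,0,0,56],[0,0,0,0,0,0,60],[0,0,0,0,0,0,70],[0,0,0,0,0,0,80],[0,0,0,0,0,0,80]]'
python3 -m creep '[[-10,0,0,0,0,0,80],[-40,0,0,0,0,0,80],[-40,0,0,0,0,0,87],[0,0,0,0,0,0,87],[0,0,0,0,0,0,87]]'
python3 -c "
from h import *
where();grab('wrist','w8');grab('scene','s8');where();zoom('w8','z14',220,110,420,260,4);zoom('s8','z15',150,230,290,330,5)"
```

```text
time: 11.2
position: [0.497, -0.3091, 0.2053]
tool_rot: [-0.032, 1.571, 0.032]
ft_force: [-0.2, 0.2, 0.4]
grip_width: 0.862
time: 11.7
position: [0.4975, -0.3092, 0.2972]
tool_rot: [-0.034, 1.568, 0.031]
ft_force: [-0.8, -0.6, -0.6]
grip_width: 0.993
t 11.7 p [ 0.4975 -0.3092  0.2972] th 92.36 tilt [ 0.0022 -0.0023] F [-0.7863 -0.6223 -0.5674] g 86.42
t 11.8 p [ 0.4966 -0.3089  0.2948] th 92.36 tilt [-0.0013  0.0005] F [-0.7665  0.0687  0.3584] g 86.72
```

View pics/z14.png

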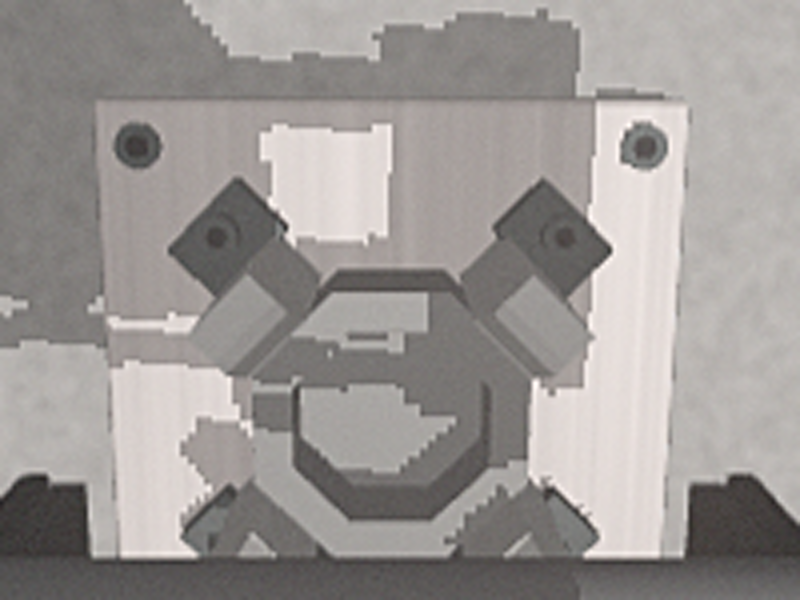

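View pics/z15.png

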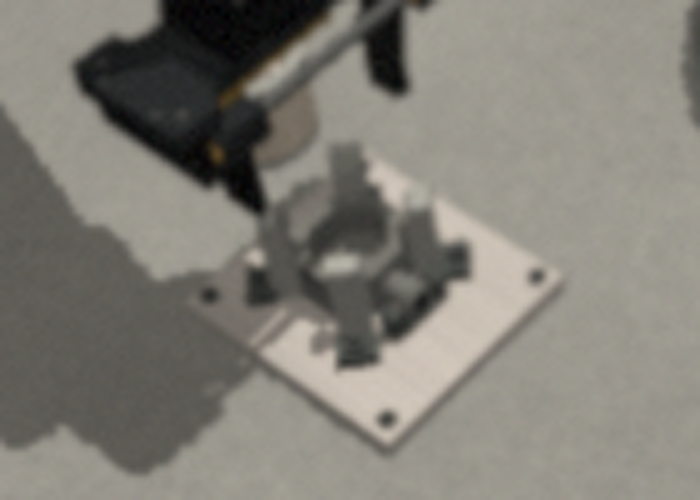

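The housing is seated flat and central between the posts, with its spout lying in the saddle. Next is the spacer, so I'll check where the glue bottle stands.

```bash
python3 -c "
from h import *
d=load('top0')
w=pix2w(d,[(228,157)],.1);print(w)
for th in (12.3,57.3,102.3,-32.7):
    t=np.radians(th);v=w[0,:2]-np.array([.5516,.3412]);print(th,v@[np.cos(t),np.sin(t)],v@[np.sin(t),-np.cos(t)])
plan([(.49,-.02,.345,75),(.5516,.3412,.29,57.3)],maxs=47)"
```

```text
[[0.635  0.2919 0.1   ]]
12.3 0.07101478329749206 0.06592559840084414
57.3 0.0035985971511319145 0.09683147251716771
102.3 -0.06592559840084414 0.07101478329749207
-32.7 0.09683147251716771 -0.0035985971511319076
-> (0.49, -0.02, 0.345, 75)
   [-7.1, 41.3, 0.7, 0.043, -0.0, -0.0, 87]
   [-7.2, 41.3, -1.0, 0.043, -0.0, -0.0, 87]
   [-7.2, 41.2, -2.8, 0.043, -0.0, -0.0, 87]
   [-7.2, 41.0, -4.6, 0.043, -0.0, -0.0, 87]
   [-7.2, 40.8, -6.4, 0.043, -0.0, -0.0, 87]
   [-7.2, 40.5, -8.1, 0.043, -0.0, -0.0, 87]
   [-7.2, 40.1, -9.9, 0.043, -0.0, -0.0, 87]
-> (0.5516, 0.3412, 0.29, 57.3)
   [6.9, 45.6, -4.2, 0.039, -0.0, 0.0, 87]
   [6.9, 45.4, -6.0, 0.039, -0.0, 0.0, 87]
   [6.9, 45.1, -7.8, 0.039, -0.0, 0.0, 87]
   [6.9, 44.8, -9.5, 0.039, -0.0, 0.0, 87]
   [6.9, 44.4, -11.2, 0.039, -0.0, 0.0, 87]
   [6.9, 43.9, -12.9, 0.039, -0.0, 0.0, 87]
   [6.9, 43.4, -14.6, 0.039, -0.0, 0.0, 87]
   [6.9, 42.8, -16.3, 0.039, -0.0, 0.0, 87]
```

```bash
python3 -m creep '[[-12,41,1,0.043,0,0,87],[-12,41,-1,0.043,0,0,87],[-12,41,-3,0.043,0,0,87],[-10,41,-5,0.043,0,0,87],[-4,41,-6,0.043,0,0,87]]'
python3 -m creep '[[0,40.5,-8,0.043,0,0,87],[0,40,-10,0.043,0,0,87],[7,45.5,-4,0.039,0,0,87],[7,45.5,-6,0.039,0,0,87],[7,45,-8,0.039,0,0,87]]'
python3 -m creep '[[7,45,-9.5,0.039,0,0,87],[7,44.5,-11,0.039,0,0,87],[7,44,-13,0.039,0,0,87],[7,43.5,-14.5,0.039,0,0,87],[7,43,-16,0.039,0,0,87]]'
python3 -m creep '[[0,0,0,0,0,0,87],[0,0,0,0,0,0,87],[0,0,0,0,0,0,87],[0,0,0,0,0,0,87]]'
python3 -c "
from h import *
where();grab('wrist','w9');where();zoom('w9','z16',220,110,420,260,4)"
```

```text
time: 12.3
position: [0.4918, -0.1017, 0.3451]
tool_rot: [0.138, 1.567, -0.138]
ft_force: [0.6, -0.5, 0.8]
grip_width: 0.997
time: 12.8
position: [0.5126, 0.1158, 0.3232]
tool_rot: [0.297, 1.552, -0.298]
ft_force: [1.4, -1.2, -0.1]
grip_width: 0.997
time: 13.3
position: [0.5521, 0.342, 0.287]
tool_rot: [0.447, 1.526, -0.451]
ft_force: [0.6, 0.1, 1.1]
grip_width: 1.0
time: 13.7
position: [0.553, 0.3386, 0.2891]
tool_rot: [0.449, 1.523, -0.451]
ft_force: [1.0, -0.4, 0.7]
grip_width: 0.998
t 13.7 p [0.553  0.3386 0.2891] th 57.09 tilt [-0.     -0.0016] F [ 1.021  -0.3908  0.6517] g 86.79
t 13.75 p [0.553  0.3387 0.2894] th 57.08 tilt [ 0.0005 -0.0013] F [ 0.3196 -0.8952  0.1035] g 87.34
```

View pics/z16.png

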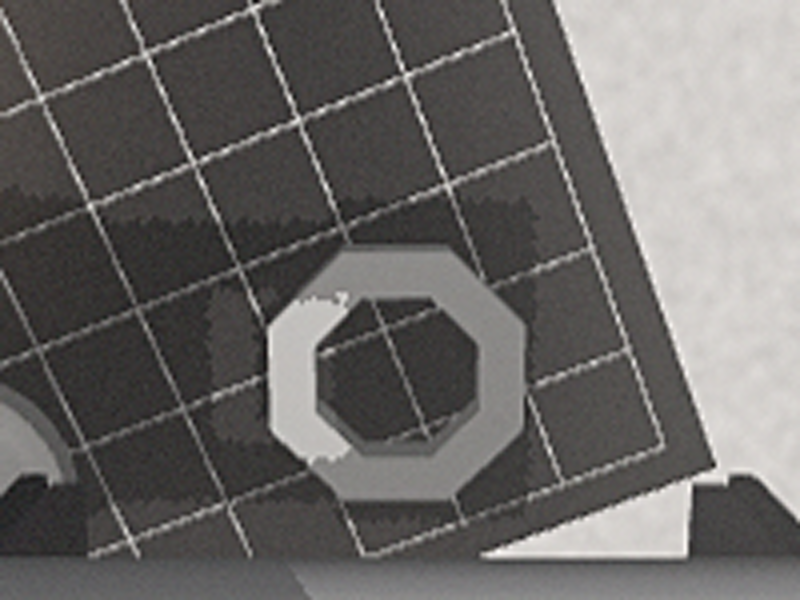

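Run:
```python
from h import *
d=load('w9')
S=np.array([(343,247),(450,246),(524,326),(524,426),(460,500),(342,500),(270,434),(268,326)])/4+[219.5,109.5]
for fr in (True,False):
  q=octfit(d,S,.015,fr);print(q)
plan([(*q[0],.1868,57.3)])
```

```text
(array([0.5504, 0.3417]), np.float64(13.006943985424812), array([3.4243]), np.float64(0.7860916338511982))
(array([0.5511, 0.3413]), np.float64(13.00717637615827), array([], dtype=float64), np.float64(0.852075317445758))
-> (np.float64(0.551137057434687), np.float64(0.3412936616420791), 0.1868, 57.3)
   [34.2, 0.4, -1.0, -0.001, 0.0, 0.0, 87]
   [34.2, 0.4, -1.0, -0.001, 0.0, 0.0, 87]
   [34.2, 0.4, -1.0, -0.001, 0.0, 0.0, 87]
```

```bash
python3 -m creep '[[40,0.4,-1.5,-0.006,0,0,87],[40,0.4,-1.5,-0.005,0,0,87],[16,0.4,0,0,0,0,87],[5,0,0,0,0,0,87],[0,0,0,0,0,0,87]]' 15
python3 -m creep '[[0,0,0,0,0,0,87],[0,0,0,0,0,0,87]]'
python3 -c "
from h import *
where()"
```

```text
time: 14.25
position: [0.5509, 0.343, 0.189]
tool_rot: [0.44, 1.525, -0.44]
ft_force: [-0.2, 1.2, 0.7]
grip_width: 0.999
time: 14.45
position: [0.5511, 0.3438, 0.1904]
tool_rot: [0.441, 1.523, -0.438]
ft_force: [-0.3, -0.1, -0.1]
grip_width: 1.002
t 14.45 p [0.5511 0.3438 0.1904] th 57.85 tilt [0.0028 0.0014] F [-0.3274 -0.106  -0.0923] g 87.13
```

```bash
python3 -m creep '[[0,0,0,0,0,0,87],[0,0,0,0,0,0,87]]'
python3 -c "
from h import *
where()"
```

```text
time: 14.65
position: [0.5506, 0.3435, 0.1892]
tool_rot: [0.44, 1.525, -0.439]
ft_force: [0.5, 0.1, -0.3]
grip_width: 1.0
t 14.65 p [0.5506 0.3435 0.1892] th 57.87 tilt [0.0011 0.0004] F [ 0.4792  0.138  -0.2939] g 87.03
```

```bash
python3 -m creep '[[2,-1.6,1.6,0,0,0,87],[0,0,0,0,0,0,87],[0,0,0,0,0,0,50],[0,0,0,0,0,0,50],[0,0,0,0,0,0,50]]' 15
python3 -m creep '[[0,0,0,0,0,0,50],[0,0,0,0,0,0,50]]'
python3 -c "
from h import *
where()"
```

```text
time: 15.15
position: [0.5509, 0.3411, 0.1864]
tool_rot: [0.439, 1.526, -0.439]
ft_force: [-0.8, 0.8, -0.2]
grip_width: 0.811
time: 15.35
position: [0.5509, 0.3411, 0.1864]
tool_rot: [0.439, 1.526, -0.439]
ft_force: [-0.3, -0.1, 0.9]
grip_width: 0.641
t 15.35 p [0.5509 0.3411 0.1864] th 57.87 tilt [-0. -0.] F [-0.254  -0.1041  0.9252] g 55.8
```

```bash
python3 -m creep '[[-20,0,0,0,0,0,50],[-40,0,0,0,0,0,50]]'; python3 -c "
from h import *
where();plan([(.49,.05,.36,85),(.5002,-.309,.29,92.36)],grip=50,maxs=46)"
```

```text
time: 15.55
position: [0.55, 0.3401, 0.2449]
tool_rot: [0.436, 1.53, -0.443]
ft_force: [0.4, 0.6, 0.0]
grip_width: 0.639
t 15.55 p [0.55   0.3401 0.2449] th 57.89 tilt [-0.0054 -0.003 ] F [0.4288 0.6291 0.0386] g 55.59
-> (0.49, 0.05, 0.36, 85)
   [-16.3, -39.7, 14.7, -0.068, -0.001, 0.001, 50]
   [-16.3, -40.6, 12.0, -0.068, -0.001, 0.001, 50]
   [-16.3, -41.3, 9.3, -0.068, -0.001, 0.001, 50]
   [-16.3, -41.9, 6.4, -0.068, -0.001, 0.001, 50]
   [-16.4, -42.2, 3.6, -0.068, -0.001, 0.001, 50]
   [-16.4, -42.3, 0.8, -0.068, -0.001, 0.001, 50]
   [-16.4, -42.3, -2.1, -0.068, -0.001, 0.001, 50]
-> (0.5002, -0.309, 0.29, 92.36)
   [8.8, -44.6, 5.2, -0.016, 0.0, 0.0, 50]
   [8.8, -44.7, 4.5, -0.016, 0.0, 0.0, 50]
   [8.8, -44.7, 3.7, -0.016, 0.0, 0.0, 50]
   [8.8, -44.8, 3.0, -0.016, 0.0, 0.0, 50]
   [8.8, -44.8, 2.3, -0.016, 0.0, 0.0, 50]
   [8.8, -44.9, 1.6, -0.016, 0.0, 0.0, 50]
   [8.8, -44.9, 0.9, -0.016, 0.0, 0.0, 50]
   [8.8, -44.9, 0.1, -0.016, 0.0, 0.0, 50]
```

```bash
python3 -m creep '[[-18,-40,14.5,-0.068,0,0,50],[-18,-40.5,12,-0.068,0,0,50],[-18,-41.5,9.5,-0.068,0,0,50],[-18,-42,6.5,-0.068,0,0,50],[-18,-42,3.5,-0.068,0,0,50]]'
python3 -m creep '[[-15,-42.5,1,-0.068,0,0,50],[-10,-42.5,-2,-0.068,0,0,50],[0,-44.5,5,-0.016,0,0,50],[5,-44.5,4.5,-0.016,0,0,50],[10,-44.5,3.5,-0.016,0,0,50]]'
python3 -m creep '[[10,-45,3,-0.016,0,0,50],[10,-45,2.5,-0.016,0,0,50],[10,-45,1.5,-0.016,0,0,50],[12,-45,1,-0.016,0,0,50],[13,-45,0,-0.016,0,0,50]]'
python3 -m creep '[[0,0,0,0,0,0,50],[0,0,0,0,0,0,50],[0,0,0,0,0,0,50],[0,0,0,0,0,0,50]]'
python3 -c "
from h import *
where();plan([(.5002,-.309,.272,92.36)])"
```

```text
time: 16.05
position: [0.5071, 0.1325, 0.3381]
tool_rot: [0.17, 1.563, -0.171]
ft_force: [0.8, -1.5, 1.5]
grip_width: 0.64
time: 16.55
position: [0.4949, -0.0851, 0.3487]
tool_rot: [0.025, 1.567, -0.031]
ft_force: [-0.0, -0.0, 0.2]
grip_width: 0.644
time: 17.05
position: [0.5019, -0.3106, 0.2929]
tool_rot: [-0.036, 1.569, 0.033]
ft_force: [1.6, 0.2, 0.5]
grip_width: 0.643
time: 17.45
position: [0.5024, -0.3071, 0.2927]
tool_rot: [-0.037, 1.569, 0.036]
ft_force: [-0.3, 1.0, -0.2]
grip_width: 0.639
t 17.45 p [ 0.5024 -0.3071  0.2927] th 92.65 tilt [ 0.0012 -0.0009] F [-0.3317  1.0223 -0.2258] g 55.61
-> (0.5002, -0.309, 0.272, 92.36)
   [20.7, -1.8, -2.3, 0.005, 0.001, 0.001, 87]
```

```bash
python3 -m creep '[[18,-1.8,-2.3,0.005,0,0,50],[0,0,0,0,0,0,50],[0,0,0,0,0,0,50],[0,0,0,0,0,0,50],[0,0,0,0,0,0,50]]'
python3 -c "
from h import *
where();grab('wrist','w10');where();zoom('w10','z17',220,130,400,310,4.2)"
```

```text
time: 17.95
position: [0.4998, -0.3107, 0.2743]
tool_rot: [-0.031, 1.57, 0.03]
ft_force: [0.7, -0.2, -0.5]
grip_width: 0.645
t 17.95 p [ 0.4998 -0.3107  0.2743] th 92.22 tilt [ 0.001  -0.0009] F [ 0.7127 -0.2373 -0.498 ] g 56.11
t 18.0 p [ 0.4997 -0.3108  0.2742] th 92.21 tilt [ 0.0008 -0.0007] F [ 0.9968  0.4689 -0.1283] g 56.05
```

View pics/z17.png

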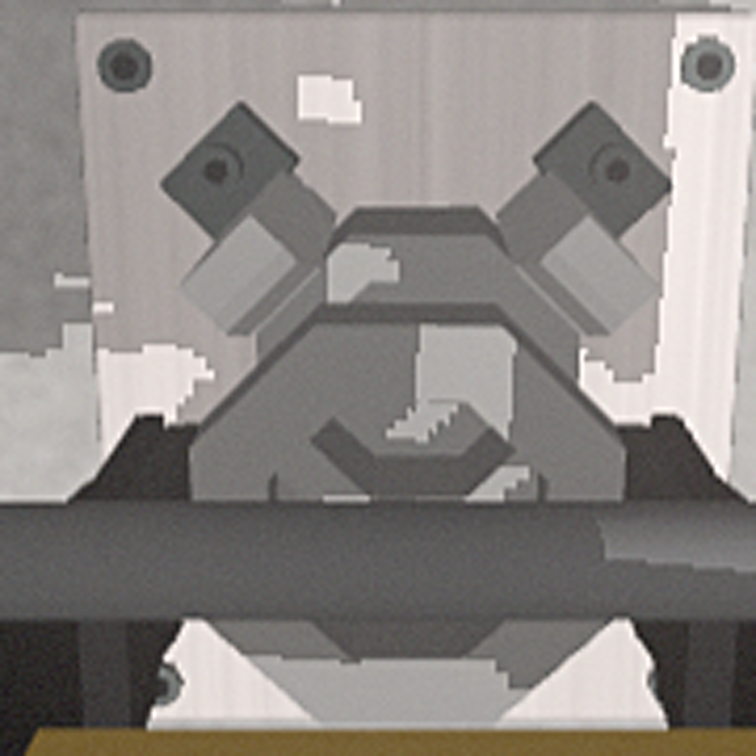

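Run:
```python
from h import *
d=load('w10');A=lambda l:np.array(l,float)/4.2+[219.5,129.5]
nestfit(d,A([(180,290),(248,213),(588,217),(659,287)]),A([(77,13),(760,14)]))
partfit(d,A([(320,305),(497,305)]),A([(317,325),(501,325)]),.2742,h=.012,ztop=.1834-.012)
```

```text
nest 0 [ 0.5004 -0.3091  0.0396] 2.27074211848901 1.016821619449729
nest 0 [ 0.5009 -0.3088  0.0372] 2.1333354474641992 1.151334363896865
nest -0.005 [ 0.5014 -0.309   0.0397] 2.274157347408807 1.278205025263901
nest -0.005 [ 0.5009 -0.3087  0.0373] 2.1357413393092166 0.5100374878755929
bot 0 centre [ 0.5009 -0.3107] yaw 2.21361552150708 len 0.023745060944978223
top 0 centre [ 0.5006 -0.3106] yaw 2.213297555802143 len 0.022965274719456204
bot -0.005 centre [ 0.5022 -0.3106] yaw 2.2136155215070232 len 0.024470790864257807
top -0.005 centre [ 0.5019 -0.3106] yaw 2.2132975558021286 len 0.023722732921007572
```

```bash
python3 -m creep '[[8,1.6,-0.3,0,0,0,50],[0,0,0,0,0,0,50],[0,0,0,0,0,0,50],[0,0,0,0,0,0,50],[0,0,0,0,0,0,50]]'
python3 -c "
from h import *
where()"
```

```text
time: 18.5
position: [0.4991, -0.3094, 0.2655]
tool_rot: [-0.03, 1.57, 0.03]
ft_force: [-0.6, -0.2, -0.6]
grip_width: 0.642
t 18.5 p [ 0.4991 -0.3094  0.2655] th 92.19 tilt [ 0.0002 -0.0001] F [-0.6416 -0.245  -0.6108] g 55.83
```

```bash
python3 -m creep '[[5,0.3,0.3,0,0,0,50],[5,0,0,0,0,0,50],[5,0,0,0,0,0,50],[5,0,0,0,0,0,50],[0,0,0,0,0,0,50]]'
python3 -m creep '[[4,0,0,0,0,0,50],[4,0,0,0,0,0,50],[4,0,0,0,0,0,50],[2,0,0,0,0,0,50],[0,0,0,0,0,0,50]]'
python3 -c "
from h import *
where()"
```

```text
time: 19.0
position: [0.4989, -0.3089, 0.2443]
tool_rot: [-0.029, 1.572, 0.031]
ft_force: [0.3, -0.1, -0.1]
grip_width: 0.641
time: 19.5
position: [0.4992, -0.309, 0.231]
tool_rot: [-0.03, 1.571, 0.03]
ft_force: [0.5, 0.8, -0.2]
grip_width: 0.645
t 19.5 p [ 0.4992 -0.309   0.231 ] th 92.19 tilt [-0.0005  0.0003] F [ 0.5327  0.7923 -0.1937] g 56.08
```

```bash
python3 -m creep '[[1.2,0,0,0,0,0,50],[0.8,0,0,0,0,0,50],[0,0,0,0,0,0,50]]';python3 -m creep '[[0.6,0,0,0,0,0,50],[0,0,0,0,0,0,50]]';python3 -m creep '[[0.6,0,0,0,0,0,50],[0,0,0,0,0,0,50]]'
```

```text
time: 19.8
position: [0.4994, -0.3091, 0.2295]
tool_rot: [-0.03, 1.571, 0.03]
ft_force: [0.3, 0.6, -0.1]
grip_width: 0.641
time: 20.0
position: [0.4993, -0.3091, 0.2288]
tool_rot: [-0.03, 1.571, 0.03]
ft_force: [0.6, 0.3, -0.2]
grip_width: 0.641
time: 20.2
position: [0.4994, -0.3091, 0.2284]
tool_rot: [-0.03, 1.57, 0.03]
ft_force: [-0.2, -0.4, -0.2]
grip_width: 0.643
```

```bash
python3 -m creep '[[0.6,0,0,0,0,0,50],[0,0,0,0,0,0,50]]';python3 -m creep '[[0.5,0,0,0,0,0,50],[0,0,0,0,0,0,50]]'
```

```text
time: 20.4
position: [0.4995, -0.309, 0.2284]
tool_rot: [-0.03, 1.571, 0.03]
ft_force: [-0.8, 1.4, 5.1]
grip_width: 0.641
time: 20.6
position: [0.4995, -0.309, 0.2283]
tool_rot: [-0.031, 1.571, 0.029]
ft_force: [-1.8, 1.2, 6.5]
grip_width: 0.64
```

Contact came at 0.2284, exactly as predicted. I'll release.

```bash
python3 -m creep '[[-0.8,0,0,0,0,0,56],[0,0,0,0,0,0,60],[0,0,0,0,0,0,70],[0,0,0,0,0,0,80],[0,0,0,0,0,0,80]]'
python3 -m creep '[[-10,0,0,0,0,0,80],[-30,0,0,0,0,0,80],[-35,0,0,0,0,0,87],[0,0,0,0,0,0,87],[0,0,0,0,0,0,87]]'
python3 -c "
from h import *
where();grab('wrist','w11');where();zoom('w11','z18',220,110,420,260,4)
plan([(.48,-.03,.35,75),(.521,.24,.29,57.3)],maxs=47)"
```

```text
time: 21.1
position: [0.4993, -0.3091, 0.2278]
tool_rot: [-0.03, 1.571, 0.03]
ft_force: [-0.3, -0.3, -0.2]
grip_width: 0.866
time: 21.6
position: [0.4997, -0.3091, 0.3043]
tool_rot: [-0.031, 1.569, 0.028]
ft_force: [0.0, -0.5, -0.5]
grip_width: 0.992
t 21.6 p [ 0.4997 -0.3091  0.3043] th 92.18 tilt [ 0.0017 -0.0019] F [ 0.0216 -0.5333 -0.5452] g 86.29
t 21.65 p [ 0.4992 -0.309   0.3031] th 92.18 tilt [-0.0001 -0.0005] F [-0.4799  0.3607 -0.1374] g 86.85
-> (0.48, -0.03, 0.35, 75)
   [-6.7, 39.9, -1.2, 0.043, -0.0, 0.0, 87]
   [-6.7, 39.8, -2.9, 0.043, -0.0, 0.0, 87]
   [-6.7, 39.7, -4.6, 0.043, -0.0, 0.0, 87]
   [-6.7, 39.4, -6.3, 0.043, -0.0, 0.0, 87]
   [-6.7, 39.1, -8.0, 0.043, -0.0, 0.0, 87]
   [-6.7, 38.8, -9.7, 0.043, -0.0, 0.0, 87]
   [-6.7, 38.3, -11.3, 0.043, -0.0, 0.0, 87]
-> (0.521, 0.24, 0.29, 57.3)
   [10.0, 45.2, -5.0, 0.051, -0.0, -0.0, 87]
   [10.0, 44.9, -7.4, 0.051, -0.0, -0.0, 87]
   [10.0, 44.5, -9.7, 0.051, -0.0, -0.0, 87]
   [10.0, 43.9, -11.9, 0.051, -0.0, -0.0, 87]
   [10.0, 43.2, -14.2, 0.051, -0.0, -0.0, 87]
   [10.0, 42.5, -16.4, 0.051, -0.0, -0.0, 87]
```

View pics/z18.png

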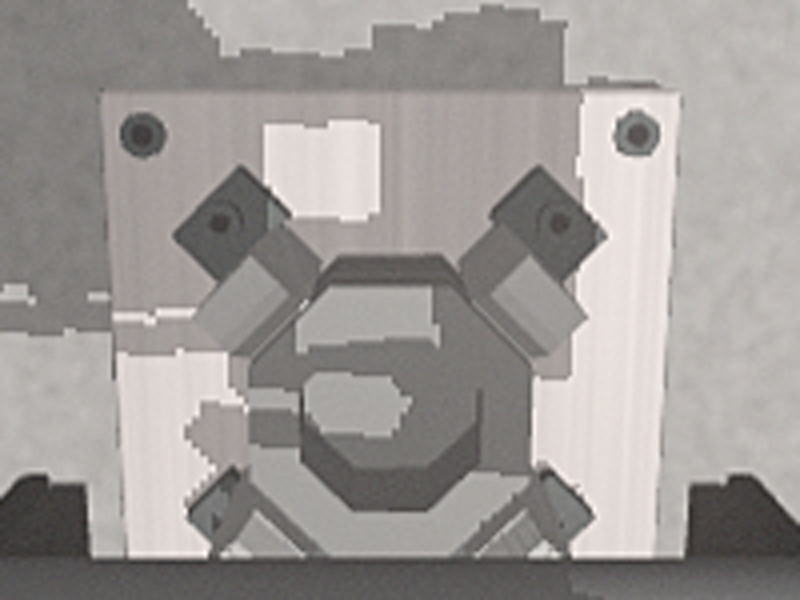

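The spacer is seated flush between the posts. Next is the lens, keeping yaw at 92°.

```bash
python3 -c "
from h import *
plan([(.48,-.03,.35,92.3),(.521,.24,.29,92.3)],maxs=47)"
```

```text
-> (0.48, -0.03, 0.35, 92.3)
   [-6.7, 39.9, -1.2, -0.0, -0.0, 0.0, 87]
   [-6.7, 39.9, -1.2, -0.0, -0.0, 0.0, 87]
   [-6.7, 39.9, -1.2, -0.0, -0.0, 0.0, 87]
   [-6.7, 39.9, -1.2, -0.0, -0.0, 0.0, 87]
   [-6.7, 39.9, -1.2, -0.0, -0.0, 0.0, 87]
   [-6.7, 39.9, -1.2, -0.0, -0.0, 0.0, 87]
   [-6.7, 39.9, -1.1, -0.0, -0.0, 0.0, 87]
-> (0.521, 0.24, 0.29, 92.3)
   [10.0, 44.7, 8.6, 0.0, -0.0, -0.0, 87]
   [10.0, 44.7, 8.6, 0.0, -0.0, -0.0, 87]
   [10.0, 44.7, 8.6, 0.0, -0.0, -0.0, 87]
   [10.0, 44.7, 8.6, 0.0, -0.0, -0.0, 87]
   [10.0, 44.7, 8.6, 0.0, -0.0, -0.0, 87]
   [10.0, 44.7, 8.6, 0.0, -0.0, -0.0, 87]
```

```bash
python3 -m creep '[[-12,40,-1,0,0,0,87],[-12,40,-1,0,0,0,87],[-12,40,-1,0,0,0,87],[-11,40,-1,0,0,0,87],[0,40,-1,0,0,0,87]]'
python3 -m creep '[[0,40,-1,0,0,0,87],[0,40,-1,0,0,0,87],[10,44.5,8.5,0,0,0,87],[10,44.5,8.5,0,0,0,87],[10,44.5,8.5,0,0,0,87]]'
python3 -m creep '[[10,45,8.5,0,0,0,87],[10,45,8.5,0,0,0,87],[10,45,8.5,0,0,0,87],[0,0,0,0,0,0,87],[0,0,0,0,0,0,87]]'
python3 -m creep '[[0,0,0,0,0,0,87],[0,0,0,0,0,0,87],[0,0,0,0,0,0,87]]'
python3 -c "
from h import *
where();grab('wrist','w12');where();zoom('w12','z19',220,110,420,260,4)"
```

```text
time: 22.15
position: [0.4865, -0.1078, 0.3502]
tool_rot: [-0.03, 1.57, 0.03]
ft_force: [-0.2, 0.7, 0.5]
grip_width: 1.0
time: 22.65
position: [0.5015, 0.106, 0.3188]
tool_rot: [-0.03, 1.572, 0.028]
ft_force: [0.5, -0.8, -0.7]
grip_width: 0.999
time: 23.15
position: [0.5211, 0.2424, 0.2883]
tool_rot: [-0.034, 1.574, 0.034]
ft_force: [0.3, -1.0, -0.6]
grip_width: 1.004
time: 23.45
position: [0.5229, 0.2389, 0.2901]
tool_rot: [-0.028, 1.57, 0.027]
ft_force: [-0.1, -0.5, 0.5]
grip_width: 1.001
t 23.45 p [0.5229 0.2389 0.2901] th 92.01 tilt [ 0.0006 -0.0011] F [-0.1421 -0.5476  0.4584] g 87.07
t 23.5 p [0.5229 0.2392 0.2901] th 92.03 tilt [ 0.0007 -0.0009] F [-0.3051 -0.2056  0.5277] g 86.76
```

View pics/z19.png

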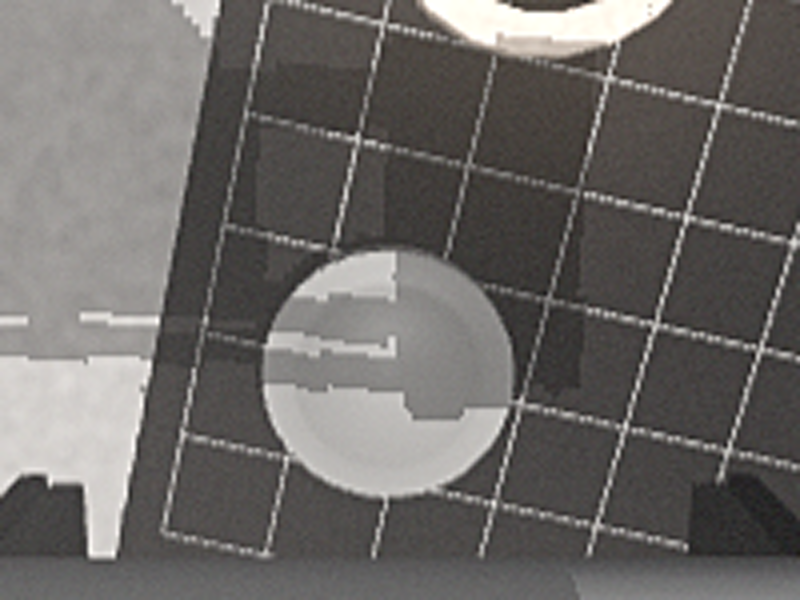

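Run:
```python
from h import *
d=load('w12');a=np.linspace(0,2*np.pi,25)[:-1]
C=np.c_[388+125*np.cos(a),373.5+123.5*np.sin(a)]/4+[219.5,109.5]
w=pix2w(d,C,.013);print(w.mean(0),np.ptp(w,axis=0))
x,y=w.mean(0)[:2]
plan([(x,y,.187,92.3)])
```

```text
[0.52   0.2386 0.013 ] [0.0564 0.0554 0.    ]
-> (np.float64(0.5199649128637509), np.float64(0.2386016065389408), 0.187, 92.3)
   [34.4, -0.1, -1.0, -0.002, 0.0, 0.0, 87]
   [34.4, -0.1, -1.0, -0.002, 0.0, 0.0, 87]
   [34.4, -0.1, -1.0, -0.002, 0.0, 0.0, 87]
```

```bash
python3 -m creep '[[40,-0.1,-1.5,0,0,0,87],[40,-0.1,-1.4,0,0,0,87],[15,-0.1,0,0,0,0,87],[4,0,0,0,0,0,87],[0,0,0,0,0,0,87]]' 15
python3 -m creep '[[0,0,0,0,0,0,87],[0,0,0,0,0,0,87],[0,0,0,0,0,0,87],[0,0,0,0,0,0,87]]'
python3 -c "
from h import *
where();plan([(.52,.2386,.187,92.3)])"
```

```text
time: 24.0
position: [0.5199, 0.2404, 0.1917]
tool_rot: [-0.029, 1.57, 0.03]
ft_force: [0.1, 0.5, 1.1]
grip_width: 0.998
time: 24.4
position: [0.5197, 0.2404, 0.1916]
tool_rot: [-0.03, 1.569, 0.03]
ft_force: [-0.9, -0.5, -0.3]
grip_width: 1.0
t 24.4 p [0.5197 0.2404 0.1916] th 92.18 tilt [0.0011 0.0001] F [-0.943  -0.5123 -0.3169] g 86.96
-> (0.52, 0.2386, 0.187, 92.3)
   [4.6, -1.8, 0.2, -0.002, 0.001, -0.0, 87]
```

```bash
python3 -m creep '[[4.3,-1.8,0.2,0,0,0,87],[0,0,0,0,0,0,87],[0,0,0,0,0,0,87]]'
python3 -m creep '[[0,0,0,0,0,0,50],[0,0,0,0,0,0,50],[0,0,0,0,0,0,50],[0,0,0,0,0,0,50],[0,0,0,0,0,0,50]]' 15
python3 -c "
from h import *
where()"
```

```text
time: 24.7
position: [0.5197, 0.2383, 0.1863]
tool_rot: [-0.03, 1.571, 0.03]
ft_force: [0.4, -0.3, -0.6]
grip_width: 0.998
time: 25.2
position: [0.5197, 0.2386, 0.1866]
tool_rot: [-0.03, 1.571, 0.03]
ft_force: [0.0, 0.0, -0.2]
grip_width: 0.642
t 25.2 p [0.5197 0.2386 0.1866] th 92.19 tilt [ 0.     -0.0001] F [ 0.0349  0.0219 -0.2408] g 55.81
```

```bash
python3 -m creep '[[-20,0,0,0,0,0,50],[-40,0,0,0,0,0,50]]'; python3 -c "
from h import *
where();plan([(.482,0,.36,92.3),(.4998,-.309,.29,92.3)],grip=50,maxs=46)"
```

```text
time: 25.4
position: [0.5186, 0.2374, 0.2445]
tool_rot: [-0.032, 1.577, 0.029]
ft_force: [0.6, -0.2, -0.2]
grip_width: 0.638
t 25.4 p [0.5186 0.2374 0.2445] th 92.2 tilt [-0.0061 -0.002 ] F [ 0.6485 -0.2399 -0.2019] g 55.53
-> (0.482, 0, 0.36, 92.3)
   [-19.1, -39.3, -7.7, -0.0, -0.001, 0.0, 50]
   [-19.2, -39.3, -7.7, -0.0, -0.001, 0.0, 50]
   [-19.2, -39.3, -7.7, -0.0, -0.001, 0.0, 50]
   [-19.2, -39.3, -7.7, -0.0, -0.001, 0.0, 50]
   [-19.2, -39.3, -7.7, -0.0, -0.001, 0.0, 50]
   [-19.2, -39.3, -7.7, -0.0, -0.001, 0.0, 50]
-> (0.4998, -0.309, 0.29, 92.3)
   [10.0, -44.2, 0.8, -0.0, 0.0, 0.0, 50]
   [10.0, -44.2, 0.8, -0.0, 0.0, 0.0, 50]
   [10.0, -44.2, 0.8, -0.0, 0.0, 0.0, 50]
   [10.0, -44.2, 0.8, -0.0, 0.0, 0.0, 50]
   [10.0, -44.2, 0.8, -0.0, 0.0, 0.0, 50]
   [10.0, -44.2, 0.8, -0.0, 0.0, 0.0, 50]
   [10.0, -44.2, 0.8, -0.0, 0.0, 0.0, 50]
```

```bash
python3 -m creep '[[-20,-39,-8,0,0,0,50],[-20,-39,-8,0,0,0,50],[-20,-39,-8,0,0,0,50],[-20,-39.5,-8,0,0,0,50],[-18,-39.5,-7,0,0,0,50]]'
python3 -m creep '[[-17,-39.5,-7,0,0,0,50],[0,-44,1,0,0,0,50],[0,-44,1,0,0,0,50],[10,-44,1,0,0,0,50],[15,-44,1,0,0,0,50]]'
python3 -m creep '[[15,-44.5,1,0,0,0,50],[15,-44.5,1,0,0,0,50],[15,-44.5,1,0,0,0,50],[0,0,0,0,0,0,50],[0,0,0,0,0,0,50]]'
python3 -m creep '[[0,0,0,0,0,0,50],[0,0,0,0,0,0,50],[0,0,0,0,0,0,50]]'
python3 -c "
from h import *
where();plan([(.5,-.309,.274,92.3)])"
```

```text
time: 25.9
position: [0.4877, 0.04, 0.3452]
tool_rot: [-0.031, 1.571, 0.03]
ft_force: [1.5, -0.2, -0.7]
grip_width: 0.637
time: 26.4
position: [0.4937, -0.1761, 0.3374]
tool_rot: [-0.032, 1.569, 0.028]
ft_force: [1.1, 0.1, -1.0]
grip_width: 0.64
time: 26.9
position: [0.5011, -0.3084, 0.2906]
tool_rot: [-0.026, 1.571, 0.03]
ft_force: [1.3, 0.7, -0.7]
grip_width: 0.637
time: 27.2
position: [0.502, -0.3062, 0.2924]
tool_rot: [-0.033, 1.57, 0.031]
ft_force: [0.8, 0.4, 0.2]
grip_width: 0.637
t 27.2 p [ 0.502  -0.3062  0.2924] th 92.31 tilt [ 0.0006 -0.0011] F [0.7611 0.4489 0.1769] g 55.41
-> (0.5, -0.309, 0.274, 92.3)
   [18.4, -2.7, -2.1, 0.0, 0.001, 0.001, 87]
```

```bash
python3 -m creep '[[18,-2,-2,0,0,0,50],[0,0,0,0,0,0,50],[0,0,0,0,0,0,50],[0,0,0,0,0,0,50],[0,0,0,0,0,0,50]]'
python3 -m creep '[[0,0,0,0,0,0,50]]'
python3 -c "
from h import *
where();grab('wrist','w13');where();zoom('w13','z20',220,130,400,310,4.2)"
```

```text
time: 27.7
position: [0.5, -0.3095, 0.2744]
tool_rot: [-0.031, 1.57, 0.03]
ft_force: [-0.5, -1.2, -0.5]
grip_width: 0.634
time: 27.8
position: [0.4999, -0.3096, 0.2742]
tool_rot: [-0.031, 1.57, 0.03]
ft_force: [-0.1, 0.2, -0.2]
grip_width: 0.635
t 27.8 p [ 0.4999 -0.3096  0.2742] th 92.19 tilt [ 0.0007 -0.0006] F [-0.1327  0.1554 -0.2136] g 55.27
t 27.85 p [ 0.4998 -0.3096  0.2741] th 92.19 tilt [ 0.0005 -0.0005] F [-0.1705  0.0117 -0.6725] g 55.17
```

View pics/z20.png

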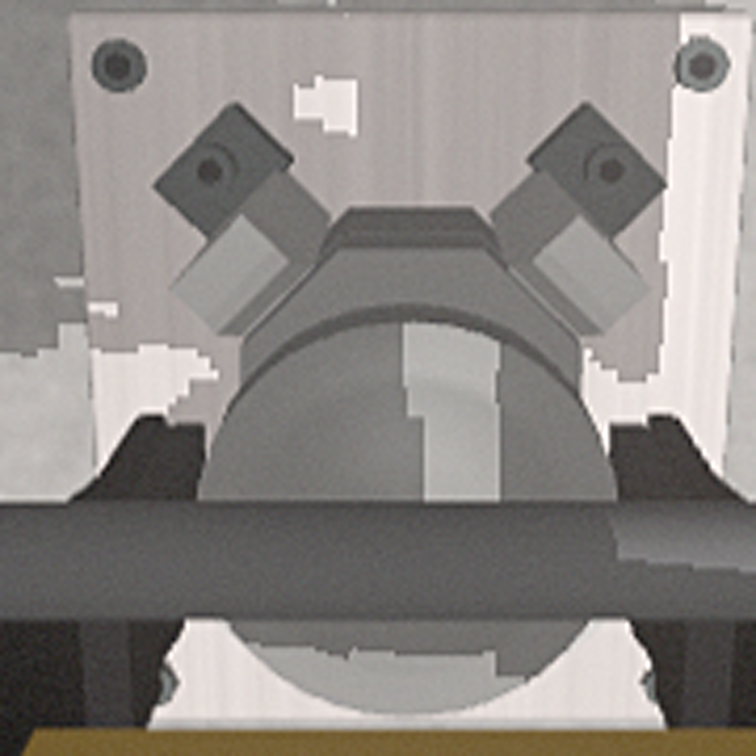

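Run:
```python
from h import *
d=load('w13');A=lambda l:np.array(l,float)/4.2+[219.5,129.5]
nestfit(d,A([(170,287),(241,212),(580,216),(652,287)]),A([(69,14),(753,14)]))
partfit(d,A([(397,304),(417,304)]),A([(397,321),(417,321)]),.2741,h=.010,ztop=.1836-.010)
```

```text
nest 0 [ 0.5002 -0.3093  0.0346] 1.9807894124990084 0.6201638119066502
nest 0 [ 0.501  -0.3089  0.0383] 2.1926496996632343 1.0577819878831747
nest -0.005 [ 0.5012 -0.3092  0.0346] 1.9822041399646995 1.111186471434337
nest -0.005 [ 0.501  -0.3089  0.0383] 2.193493161525067 0.6049386485779564
bot 0 centre [ 0.5008 -0.3097] yaw 2.185782467820104 len 0.002685757283684059
top 0 centre [ 0.5006 -0.3097] yaw 2.185285099523327 len 0.0025303796357017422
bot -0.005 centre [ 0.5021 -0.3097] yaw 2.1857824678206157 len 0.002767739999599475
top -0.005 centre [ 0.5019 -0.3097] yaw 2.185285099521863 len 0.0026126415379595777
```

```bash
python3 -m creep '[[4,0.5,-0.5,0,0,0,50],[5,0,0,0,0,0,50],[5,0,0,0,0,0,50],[0,0,0,0,0,0,50],[0,0,0,0,0,0,50]]'
python3 -m creep '[[4,0,0,0,0,0,50],[4,0,0,0,0,0,50],[3,0,0,0,0,0,50],[3,0,0,0,0,0,50],[0,0,0,0,0,0,50]]'
python3 -m creep '[[2,0,0,0,0,0,50],[0,0,0,0,0,0,50]]'
```

```text
time: 28.35
position: [0.4991, -0.3091, 0.2593]
tool_rot: [-0.03, 1.571, 0.03]
ft_force: [0.1, 0.4, -0.0]
grip_width: 0.639
time: 28.85
position: [0.4989, -0.3091, 0.2451]
tool_rot: [-0.03, 1.571, 0.03]
ft_force: [-0.2, 0.4, -0.2]
grip_width: 0.635
time: 29.05
position: [0.4991, -0.3091, 0.2435]
tool_rot: [-0.03, 1.571, 0.03]
ft_force: [0.1, 0.2, 0.2]
grip_width: 0.631
```

```bash
python3 -m creep '[[1,0,0,0,0,0,50],[0.7,0,0,0,0,0,50],[0,0,0,0,0,0,50]]'
python3 -m creep '[[0.7,0,0,0,0,0,50],[0,0,0,0,0,0,50]]'
python3 -m creep '[[0.6,0,0,0,0,0,50],[0,0,0,0,0,0,50]]'
python3 -m creep '[[0.5,0,0,0,0,0,50],[0,0,0,0,0,0,50]]'
```

```text
time: 29.35
position: [0.4991, -0.3092, 0.2419]
tool_rot: [-0.03, 1.571, 0.03]
ft_force: [-0.7, 0.2, -0.1]
grip_width: 0.638
time: 29.55
position: [0.4991, -0.3091, 0.2412]
tool_rot: [-0.03, 1.571, 0.03]
ft_force: [0.1, -0.2, 0.0]
grip_width: 0.632
time: 29.75
position: [0.4992, -0.3092, 0.2407]
tool_rot: [-0.03, 1.57, 0.03]
ft_force: [0.3, 0.1, -0.3]
grip_width: 0.638
time: 29.95
position: [0.4992, -0.3091, 0.2406]
tool_rot: [-0.03, 1.571, 0.03]
ft_force: [-2.2, 0.9, 3.3]
grip_width: 0.635
```

```bash
python3 -m creep '[[0.4,0,0,0,0,0,50],[0,0,0,0,0,0,50]]'
python3 -m creep '[[-0.6,0,0,0,0,0,56],[0,0,0,0,0,0,60],[0,0,0,0,0,0,70],[0,0,0,0,0,0,80],[0,0,0,0,0,0,80]]'
python3 -m creep '[[-10,0,0,0,0,0,80],[-30,0,0,0,0,0,80],[-30,0,0,0,0,0,87],[0,0,0,0,0,0,87],[0,0,0,0,0,0,87]]'
python3 -m creep '[[-30,0,40,0,0,0,87],[-20,0,30,0,0,0,87],[0,0,0,0,0,0,87],[0,0,0,0,0,0,87],[0,0,0,0,0,0,87]]'
python3 -c "
from h import *
where();grab('wrist','w14');grab('scene','s14');grab('top','t14');where();zoom('w14','z21',230,50,410,220,4.4);zoom('s14','z22',150,230,290,330,5)"
```

```text
time: 30.15
position: [0.4993, -0.3091, 0.2405]
tool_rot: [-0.03, 1.571, 0.03]
ft_force: [-3.5, 0.5, 6.9]
grip_width: 0.636
time: 30.65
position: [0.4991, -0.3091, 0.2402]
tool_rot: [-0.03, 1.571, 0.03]
ft_force: [-0.7, -0.0, -0.7]
grip_width: 0.871
time: 31.15
position: [0.4994, -0.3092, 0.3115]
tool_rot: [-0.031, 1.569, 0.029]
ft_force: [-0.3, 0.6, -0.8]
grip_width: 0.991
time: 31.65
position: [0.568, -0.3068, 0.3586]
tool_rot: [-0.029, 1.574, 0.03]
ft_force: [0.1, 0.5, 0.6]
grip_width: 1.0
t 31.65 p [ 0.568  -0.3068  0.3586] th 92.16 tilt [-0.0033  0.0007] F [0.0817 0.4546 0.5668] g 87.04
t 31.8 p [ 0.568  -0.3071  0.3593] th 92.12 tilt [-0.0022  0.0001] F [-0.1292  0.5327 -0.4594] g 87.35
```

View pics/z21.png

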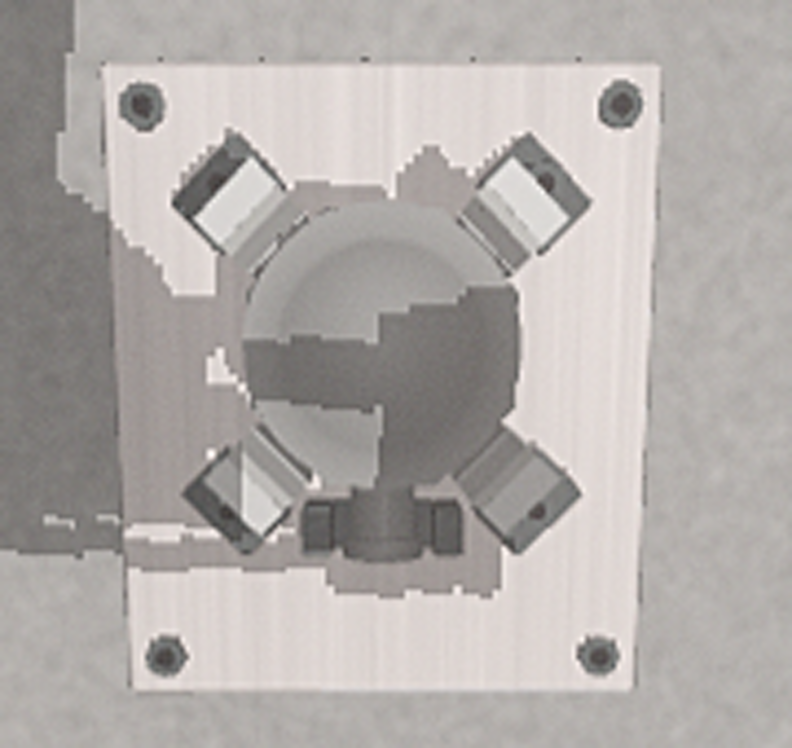

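View pics/z22.png

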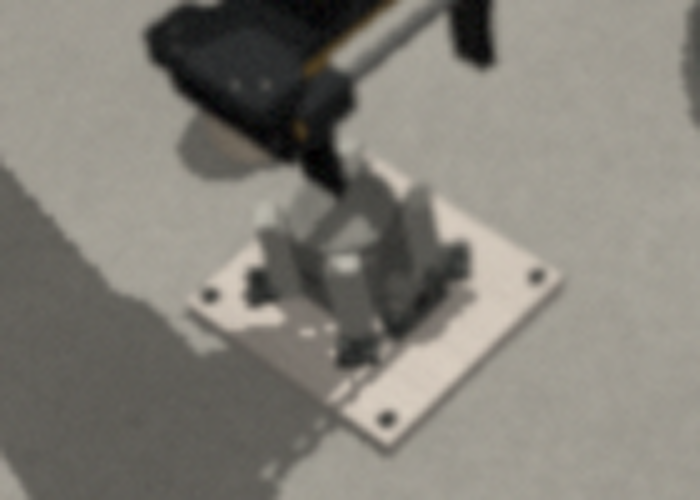

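View pics/t14.png

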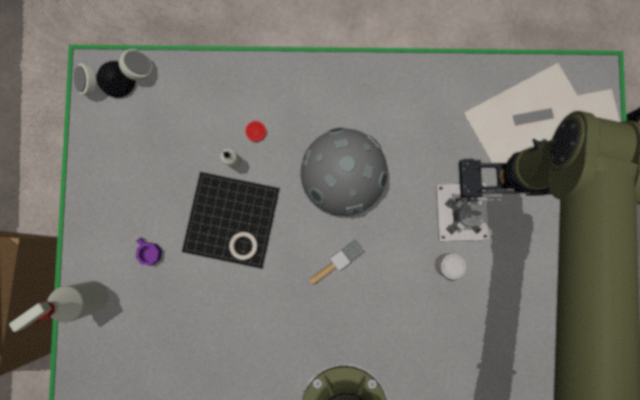

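The wrist picture shows the lens dome-up between the four posts, centred at about zoom (383,345), with the spout in the saddle at about (383,525). The top view shows the tape (243,246), glue (229,156), tin (453,266), brush and shell where they started.

```bash
python3 -c "
from bench import ctrl
print(ctrl.close_job())"
```

```text
the job is handed in; nothing more can be done
None
```

I built the porthole unit in the order asked: housing (spout in the saddle), then spacer, then lens with its domed side up. I handed the job in at about 32 s of the 72 s allowed.

- **Seating:** Each part met its support within about 0.3 mm of the height worked out beforehand. TCP height at contact was 0.206 m for the housing, 0.2284 m for the spacer and 0.2406 m for the lens. The upward force at contact was at most about 7.5 N, and I opened the gripper before rising.
- **Last pictures:** The wrist, scene and top views show the stack level and square between the posts, and the gripper clear of it. The tape, glue, tin, brush and shell look unmoved, and I saw no contact with any of them.
- **What disagreed:** The top camera put the nest about 2 mm further to the right (-y) than the wrist camera did. The wrist pictures also gave a height about 5 mm low for the nest plate. I relied on the nest and part positions seen together in the wrist pictures. One of those pictures was taken before the arm had settled, so I took it again before lowering the housing.

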